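Refit the intake grille of the desk dust extractor

TASK

Put the washed intake grille back on the little desk extractor: tilt it and slip its bare steel edge under the steel lip at the low front of the sloping face, then lower the other edge until the grille lies flat and flush in its recess. Let go of it and swing the orange catch a quarter turn so that it points straight down the slope over the grille's upper edge, and leave the other things on the table where they are.

Things in the scene. Friction and masses are not known exactly. Their poses are not given: they have to be found in the camera images.
- grille: Loose blue louvred grille, 0.24 kg, lying on the table handle up: plate 150 mm (x) by 120 mm (y), 6 mm thick. Origin at the centre of its underside; z out of the handle's side; +x to its upper edge (small dark wear plate), -x to its lower edge, a strip of bare steel 18 mm wide, which goes under the lip
- grille_handle (a point): Centre of the grille's black bar handle, at (15, 0, 26) mm in the grille's frame. Straight bar along the grille's y with flat sides: 12 mm thick (along x), 80 mm long, from 17 to 36 mm above the underside; one leg near each end, 12 x 10 mm, at y = -34 and +34 mm
- grille_low_edge (a point): Middle of the grille's lower (bare steel) edge, on its underside: x = -75 mm in the grille's frame
- grille_high_edge (a point): Middle of the grille's upper edge, on its underside: x = +75 mm in the grille's frame
- extractor: White desk extractor, fixed on the table, 208 mm deep (x), 180 mm wide (y), 45 mm high in front and 129 mm behind, its top sloping at 22 degrees down towards its front (-x). Origin on the table under its middle
- seat: The recess in the sloping face, fixed to the extractor. Its origin and axes are where the grille's come when it lies home: x up the slope, y to the left, z square out of the face (22 degrees from vertical). Ledges at z = 0; end walls at x = -75 and +79 mm, side walls at y = -63 and +63 mm with bevelled rims; the face around is at z = 6 mm, flush with the grille's top
- lip_edge (a point): Middle of the free edge of the fixed steel lip, on its underside: (-61, 0, 9) mm in the seat's frame. The lip covers x = -88 to -61 mm over the whole width, 3 mm thick. Under and just above it (x = -75 to -45 mm) the recess is deeper, floor at z = -8 mm, with room for the tilted edge. Only 140 mm lie open above the lip, so the grille cannot go in flat: tilt it 12 to 20 degrees to the face
- catch (a joint): Orange catch, rad; turns about the seat's z on a pivot at (100, 0, 8) mm in the seat's frame. At 0 it points to the seat's +y, clear of the grille; it grows anticlockwise seen from above; at 1.57 it points straight down the slope over the grille's upper edge. Stops at -0.35 and 1.62; stays where it is left (friction 0.04 N m)
- catch_tip (a point): Tip of the catch's upright fin, on its centre line, 42 mm from the pivot, 18 mm above the seat's z = 0. The fin, by which it is pushed or pinched, is 9 mm thick and 42 mm long, from 13 to 28 mm above the seat's z = 0; the bar below it is 14 mm wide, from 8 to 13 mm
- steel_bowl: Bystander: empty steel bowl, 160 mm across, 56 mm high, loose; origin at the centre of its underside
- mug: Bystander: white mug of tea, 95 mm high, loose; origin at the centre of its underside
- jigger: Bystander: steel double-cone measure, 44 mm across, 108 mm high, loose; origin at the centre of its underside
- shaping_stick: Bystander: beech stick, 105 x 28 x 25 mm, loose; origin at the centre of its underside

How it is judged:
By the outcome, as a careful person would: the job done as asked, in the order asked, and still so for the second after the job is handed in, with the robot touching nothing.
It also fails if it takes over 56 s, if anything falls off the work surface, if the arm or the gripper's body presses on something with over 40 N, if the wrist force passes 120 N, or if a joint passes its speed limit or range.

ROBOT

A 6-joint arm with a two-finger parallel gripper is mounted at the origin on a cart in front of the work surface, level with it; the furniture and walls round the work are solid. World frame = base frame: x ahead of the robot, y to its left, z up, the work surface at z = 0. Lengths are in mm, angles in rad, forces in N, time in s.
With the tool pointing down it reaches from about 275 to 1000 mm from the base axis. Payload 8.4 kg.
Tool frame: the origin (TCP) lies at the very end of the fingers, on their centre line; the grasp point (between the pads) lies 19 mm behind it; z points along the fingers, y is the direction in which the jaws open and shut (so a half turn about z gives the same grasp; the last joint's range is limited). The gripper opens to 85 mm and grips with 20 to 120 N. Pads are 22 mm wide; open, the fingers measure 114 mm over their backs; the gripper's body (76 mm by 85 mm) begins 54 mm behind the grasp point. The pads swing forward as they close: fully open they stand 13 mm farther back than shut.
Start: joints at [1.131, 0.353, 1.633, -0, 1.155, -0.002], TCP at [264.966, 566.057, 231.281] pointing down, gripper open.
Joint ranges: [-2.63, 2.63], [-0.92, 2.1], [0.06, 2.66], [-1.3, 4.44], [0, 2.69], [-3.02, 3.02]. Speed limits (rad/s): [2.22, 2.22, 2.79, 3.14, 3.14, 3.14].

INTERFACE

Orientations are given as [roll, pitch, yaw] about the fixed x, y, z axes, in that order (R = Rz(yaw) Ry(pitch) Rx(roll)).
In Python, from rig import readout, grab_frame, calibration, r gives the robot as it stands. The module is installed in compiled form; this text tells all that it offers.
- The arm moves only by the tool play_rows, never from a script. Its argument "rows" is a list of rows, each a list of 3 entries, a list of its own where there are three numbers: the closure in counts, from 0 (fully open) to 255 (shut), then the shift along the tool's x, y, z in cm, then the turn, a rotation vector about the tool's x, y, z in rad. In form: [[gripper, [dx, dy, dz], [rx, ry, rz]], ...]. A call has 1 to 12 rows; each row is the pose to reach, as a shift and turn from the pose commanded when the call began, along the tool's axes at that moment; what a row does not reach only later rows make up. A row lasts 1/12 s, in which the tool goes at most 41.7 mm and 7.16 degrees, less where a joint would pass 70% of its speed; a pose out of reach is approached as far as the arm can. A call with a gripper value outside its range is refused whole. The fingers move at their own pace and stop on an object; "squeeze" is the grip in N (left out, the last holds). Time passes only in rows, so rows that repeat a pose let the fingers close. It gives the time, the measured TCP pose, the force and the opening at its end, in the units of the state.
- readout.sense(): the state, without advancing time (a new reading comes with each control period).
- grab_frame(name): name is "scene" or "top" or "wrist"; returns (picture, depth): 480x640x3 uint8, red, green, blue; 480x640 float32, mm along the optical axis (not along the pixel's ray), 0 where there is no reading.
- calibration(name): a dict with "vfov" (degrees; the focal length in pixels is half the picture's height over the tangent of half this angle, whatever the lens; pixels are square), "cx", "cy" (the principal point, pixels), "cam_to_world" (4x4, takes a point from camera to world coordinates). Camera axes: x right, y down, z forward; pixel columns grow to the right and rows downward; lengths in mm; the calibration is good to about 2 mm. A picture is of the moment at which its call begins: read the wrist's pose just before it. calibration takes no time and is no camera call; for the wrist camera it gives the pose at the moment of the call.
- r.sign_off(): hands the job in, once; it reports no verdict.
The state is a dict: "clock": time; "qpos": joint angles; "qvel": joint speeds; "joint_efforts": joint torques, N m; "eef_pos": TCP position; "tcp_rot": TCP orientation; "contact_force": force on the tool from outside, world axes, zero at the start; "wrist_torque": the same for the moment, N m; "opening": opening from 0.0 (shut) to 1.0 (fully open).
Only numpy, scipy, OpenCV 4.12 (cv2) and the standard library are available. Lean on these libraries where they do the work, as an engineer would, in place of code of your own. Each camera call takes 0.05 s, during which the arm holds its last target.

## Working session

There is one attempt and no reset: what is moved stays moved. The work goes in short steps, Python scripts to look and compute and a tool call to move; the robot and the scene stay as the last step left them, time stands still between calls to the robot, and variables do not carry over. Pictures are saved under pics/ and viewed, and the job is handed in when it is done.

Besides the shell and the picture viewer there is one more tool, called after "Request:" as name([rows], argument=value, ...), one row to a line, values as JSON. play_rows: Moves the arm, as the interface text tells. Its arguments: {"type":"object","properties":{"rows":{"type":"array"},"squeeze":{"type":"number"}},"required":["rows"]}

```bash
mkdir -p pics
cat > look.py <<'E'
import cv2,numpy as np
from rig import readout, grab_frame, calibration, r
E
python3 - <<'E'
from look import *
for n in ["scene","top"]:
    p,d=grab_frame(n); c=calibration(n); np.savez(f"{n}0.npz",p=p,d=d,**{k:np.array(v) for k,v in c.items()})
    cv2.imwrite(f"pics/{n}0.png",p[:,:,::-1]); print(n,c)
print(readout.sense())
E
```

```text
scene {'vfov': 49.63041704089843, 'cx': 310.4152230971405, 'cy': 240.61696656773933, 'cam_to_world': array([[ 8.65742949e-01, -3.87651370e-01,  3.16568416e-01,
         1.04775300e+02],
       [-5.00146425e-01, -6.46702671e-01,  5.75872562e-01,
        -9.11520559e+02],
       [-1.85121476e-02, -6.56888172e-01, -7.53760725e-01,
         1.07235601e+03],
       [ 0.00000000e+00,  0.00000000e+00,  0.00000000e+00,
         1.00000000e+00]])}
top {'vfov': 49.40316353175107, 'cx': 323.2379478042806, 'cy': 232.85267822160043, 'cam_to_world': array([[-2.35368902e-02, -9.89685501e-01,  1.41310383e-01,
         3.22365832e+02],
       [-9.99682928e-01,  2.20345677e-02, -1.21868979e-02,
        -1.36317080e+02],
       [ 8.94748298e-03, -1.41552419e-01, -9.89890325e-01,
         1.54733421e+03],
       [ 0.00000000e+00,  0.00000000e+00,  0.00000000e+00,
         1.00000000e+00]])}
{'clock': 0.1, 'qpos': array([ 1.13058900e+00,  3.53612900e-01,  1.63408437e+00, -2.22168823e-06,
        1.15522704e+00, -2.42782366e-03]), 'qvel': array([ 0.00126426, -0.00154961, -0.00235394, -0.00014143,  0.00055873,
       -0.00055139]), 'joint_efforts': array([-6.26468027e-04, -6.06362915e+01, -3.42816746e+01,  2.49949139e-06,
        4.02322970e-03,  3.71506883e-05]), 'eef_pos': array([264.77899773, 565.64154432, 230.60499667]), 'tcp_rot': array([-3.14026099e+00, -1.20163619e-06,  2.70381405e+00]), 'contact_force': array([-0.25746384, -0.24009018,  1.00066242]), 'wrist_torque': array([ 0.04939915,  0.05520586, -0.01163632]), 'opening': 1.0014229958847864}
```

View pics/scene0.png

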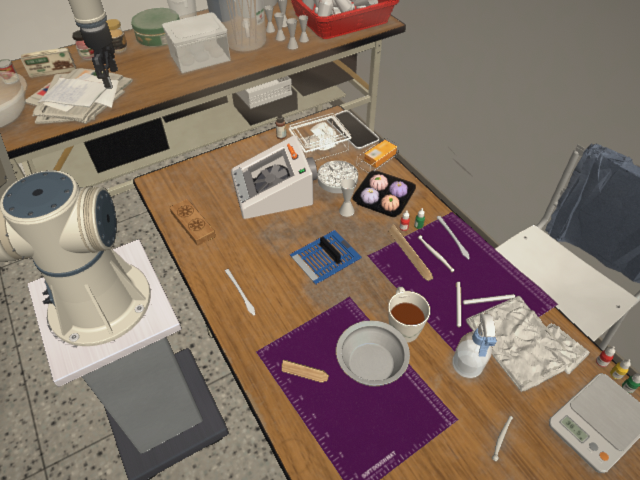

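View pics/top0.png

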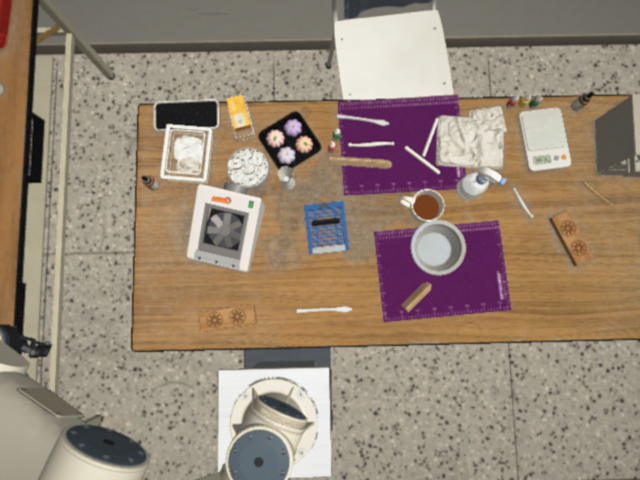

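The top view shows the extractor centred near (225,228), with its orange catch at (220,199). The blue grille is near (327,228), with its handle at (326,222) and its bare edge towards the robot. The scene view agrees: extractor near (272,180), grille near (326,257). Next I'll make coarse measurements.

```bash
cat >> look.py <<'E'
def load(f):
    z=np.load(f); return z['p'],z['d'],{k:z[k] for k in ('vfov','cx','cy','cam_to_world')}
def ray(c,u,v):
    f=240/np.tan(np.radians(float(c['vfov']))/2); T=np.array(c['cam_to_world'])
    u=np.atleast_1d(u);v=np.atleast_1d(v)
    dd=np.stack([(u-c['cx'])/f,(v-c['cy'])/f,np.ones(len(u))],1)@T[:3,:3].T
    return T[:3,3],dd
def onz(c,uv,z):
    uv=np.asarray(uv,float).reshape(-1,2); o,d=ray(c,uv[:,0],uv[:,1]); return o+d*((z-o[2])/d[:,2])[:,None]
def cloud(c,d):
    v,u=np.mgrid[:480,:640]; o,r_=ray(c,u.ravel(),v.ravel()); return (o+r_*d.ravel()[:,None]).reshape(480,640,3)
def proj(c,P):
    f=240/np.tan(np.radians(float(c['vfov']))/2); T=np.array(c['cam_to_world'])
    q=(np.atleast_2d(P)-T[:3,3])@T[:3,:3]; return np.stack([q[:,0]/q[:,2]*f+c['cx'],q[:,1]/q[:,2]*f+c['cy']],1)
def hsv(p): return cv2.cvtColor(np.ascontiguousarray(p),cv2.COLOR_RGB2HSV)
def big(m):
    n,l,s,ce=cv2.connectedComponentsWithStats(m.astype(np.uint8)); i=1+np.argmax(s[1:,4]); return l==i
E
python3 - <<'E'
from look import *
for n in ["top","scene"]:
    p,d,c=load(n+"0.npz"); h=hsv(p)
    blue=(h[...,0]>95)&(h[...,0]<120)&(h[...,1]>120)&(h[...,2]>60)
    b=big(cv2.morphologyEx(blue.astype(np.uint8),cv2.MORPH_CLOSE,np.ones((7,7))))
    ys,xs=np.nonzero(b); W=onz(c,np.c_[xs,ys],6)
    r_=cv2.minAreaRect(W[:,:2].astype(np.float32)); print(n,'blue',b.sum(),r_)
    org=(h[...,0]<14)&(h[...,1]>170)&(h[...,2]>150)
    P=cloud(c,d); k=org&(P[...,0]>300)&(P[...,0]<700)&(P[...,1]>0)&(P[...,1]<400)&(P[...,2]>90)
    ys,xs=np.nonzero(k); print('orange',k.sum(), xs.mean(),ys.mean(),P[k].mean(0) if k.sum() else 0)
    # face plane
    m=(P[...,0]>350)&(P[...,0]<700)&(P[...,1]>50)&(P[...,1]<350)&(P[...,2]>35)&(P[...,2]<200)&(h[...,1]<40)&(h[...,2]>180)
    Q=P[m]; print('white',m.sum(),Q.min(0),Q.max(0)); r2=cv2.minAreaRect(Q[:,:2].astype(np.float32)); print(r2, d[d>0].min())
E
```

```text
top blue 870 ((559.7678833007812, -163.52853393554688), (144.949951171875, 114.93013763427734), 4.980056285858154)
orange 33 219.3939393939394 199.21212121212122 [623.4017519  129.63235282 137.53889797]
white 2014 [431.06190622  50.02882397  35.11740765] [699.94111236 239.39230819 134.33652951]
((574.3169555664062, 133.45375061035156), (185.69078063964844, 267.7685241699219), 82.10459899902344) 620.6112
scene blue 1407 ((560.5557250976562, -162.6548614501953), (146.44764709472656, 120.48617553710938), 5.035641193389893)
orange 44 291.6818181818182 151.04545454545453 [620.66920576 121.87889591 135.35973216]
white 1447 [430.9641061   50.00650713  35.01964962] [699.87612693 336.92353707 131.93390003]
((564.1595458984375, 192.49981689453125), (269.36285400390625, 285.6930847167969), 0.6752043962478638) 966.2302
```

```bash
cat >> look.py <<'E'
from scipy.spatial.transform import Rotation as Rn
def tool():
    s=readout.sense(); return s['eef_pos'],Rn.from_euler('xyz',s['tcp_rot']),s
def plan(pos,R,p0=None,R0=None):
    if p0 is None: p0,R0,_=tool()
    d=R0.inv().apply(np.array(pos)-p0)/10; w=(R0.inv()*R).as_rotvec()
    print('shift cm',d.round(2),'rot',w.round(4),'rows~',np.ceil(np.linalg.norm(d)/4.17),np.ceil(np.degrees(np.linalg.norm(w))/7.16))
def down(yaw): return Rn.from_euler('xyz',[np.pi,0,yaw])
E
python3 - <<'E'
from look import *
p,R,s=tool(); c=calibration("wrist"); T=c['cam_to_world']
print(c['vfov'],c['cx'],c['cy'],'cam in tool',R.inv().apply(T[:3,3]-p).round(1)); print((R.inv().as_matrix()@T[:3,:3]).round(3))
plan([480,110,430],down(1.57))
plan([510,-163,330],down(1.57))
E
```

```text
64.42503836344527 319.77642369184446 243.56114490258418 cam in tool [  83.5   -0.3 -143.3]
[[-0.    -0.945 -0.328]
 [ 1.    -0.    -0.001]
 [ 0.001 -0.328  0.945]]
shift cm [-38.81 -32.17 -19.9 ] rot [-1.2000e-03  8.0000e-04  1.1338e+00] rows~ 13.0 10.0
shift cm [-53.1  -55.61  -9.87] rot [-1.2000e-03  8.0000e-04  1.1338e+00] rows~ 19.0 10.0
```

Run:
```python
from look import *
plan([525,140,275],down(1.47))
```

```text
shift cm [-41.61 -27.52  -4.4 ] rot [-1.2000e-03  8.0000e-04  1.2338e+00] rows~ 13.0 10.0
```

Request:
play_rows([
  [0,[-41.6,-27.5,-4.4],[0,0,1.234]],
  [0,[-41.6,-27.5,-4.4],[0,0,1.234]],
  [0,[-41.6,-27.5,-4.4],[0,0,1.234]],
  [0,[-41.6,-27.5,-4.4],[0,0,1.234]],
  [0,[-41.6,-27.5,-4.4],[0,0,1.234]],
  [0,[-41.6,-27.5,-4.4],[0,0,1.234]],
  [0,[-41.6,-27.5,-4.4],[0,0,1.234]],
  [0,[-41.6,-27.5,-4.4],[0,0,1.234]],
  [0,[-41.6,-27.5,-4.4],[0,0,1.234]],
  [0,[-41.6,-27.5,-4.4],[0,0,1.234]],
  [0,[-41.6,-27.5,-4.4],[0,0,1.234]],
  [0,[-41.6,-27.5,-4.4],[0,0,1.234]],
])

```text
clock: 1.1
eef_pos: [525.3, 139.1, 275.3]
tcp_rot: [-3.141, 0.0, 1.469]
contact_force: [0.4, 0.1, -0.5]
opening: 1.003
```

Run:
```python
from look import *
print(tool()[0],tool()[2]['tcp_rot'],tool()[2]['clock'])
plan([525,140,275],down(1.47))
```

```text
[525.3293115  139.13049817 275.31227231] [-3.14141076e+00  2.06821334e-05  1.46902668e+00] 1.1
shift cm [ 0.08 -0.04  0.03] rot [-0.0002  0.     -0.001 ] rows~ 1.0 1.0
```

Request:
play_rows([
  [0,[0,0,0],[0,0,0]],
  [0,[0,0,0],[0,0,0]],
])

```text
clock: 1.27
eef_pos: [525.6, 139.1, 275.0]
tcp_rot: [-3.141, 0.0, 1.466]
contact_force: [-1.1, -0.1, 0.2]
opening: 1.0
```

```bash
cat >> look.py <<'E'
def snap(name,n="wrist"):
    c=calibration(n); p,d=grab_frame(n); np.savez(name+".npz",p=p,d=d,**{k:np.array(v) for k,v in c.items()})
    cv2.imwrite(f"pics/{name}.png",p[:,:,::-1]); return p,d,c
E
python3 - <<'E'
from look import *
p,d,c=snap("w1"); print(readout.sense()['eef_pos'],c['cam_to_world'][:3,3], d[d>0].min(), d[240,320])
E
```

```text
[524.81544092 140.3812563  274.87193945] [535.60489867 222.67878922 418.28689459] 72.232254 397.06082
```

View pics/w1.png

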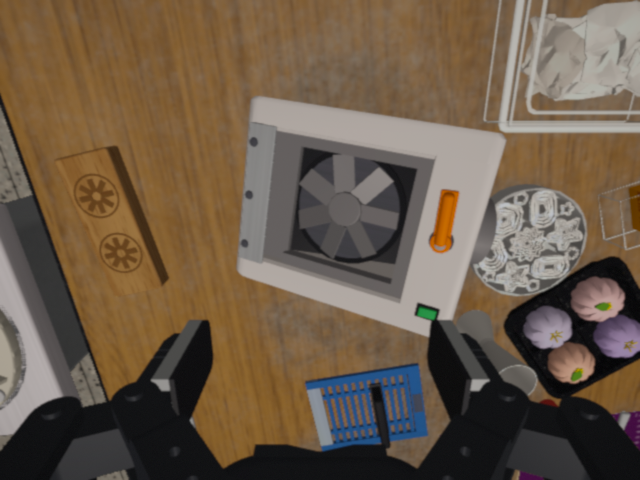

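The wrist view shows the extractor face spanning roughly (240,97) to (505,335). The steel lip is at the left near (258,192), the catch fin runs from (450,192) to its pivot near (441,243), and the grille is at (368,405). Next I'll fit the face plane and the features on it.

Run:
```python
from look import *
p,d,c=load("w1.npz"); h=hsv(p); P=cloud(c,d)
m=np.zeros((480,640),bool); m[95:340,235:510]=1
w=m&(h[...,1]<45)&(h[...,2]>165)&(d>0)&(P[...,2]>40)
w=big(w); Q=P[w]
# robust plane
for i in range(5):
    A=np.c_[Q[:,:2],np.ones(len(Q))]; s=np.linalg.lstsq(A,Q[:,2],rcond=None)[0]; e=Q[:,2]-A@s; Q=Q[abs(e)<max(2,2*e.std())]
n=np.array([-s[0],-s[1],1]);n/=np.linalg.norm(n); print(len(Q),e.std(),'plane',s,'tilt',np.degrees(np.arccos(n[2])),'yaw',np.degrees(np.arctan2(s[1],s[0])))
np.save("plane.npy",s)
im=p[80:350,225:525]; im=cv2.resize(im,None,fx=2.6,fy=2.2,interpolation=cv2.INTER_CUBIC)
im=cv2.resize(p[85:345,230:520],None,fx=2.7,fy=2.3,interpolation=cv2.INTER_CUBIC)
cv2.imwrite("pics/w1z.png",im[:,:,::-1])
# white outline
cnt,_=cv2.findContours(w.astype(np.uint8),cv2.RETR_EXTERNAL,cv2.CHAIN_APPROX_NONE); cn=max(cnt,key=cv2.contourArea)
print(cv2.approxPolyDP(cn,6,True).reshape(-1,2).tolist())
```

```text
18008 0.7862769421222613 plane [ 3.89269057e-01 -1.01955634e-01 -1.13312411e+02] tilt 21.919829154846767 yaw -14.676973638341385
[[258, 100], [253, 120], [437, 158], [399, 304], [241, 259], [240, 272], [426, 335], [429, 322], [413, 316], [417, 301], [451, 318], [504, 140]]
```

View pics/w1z.png

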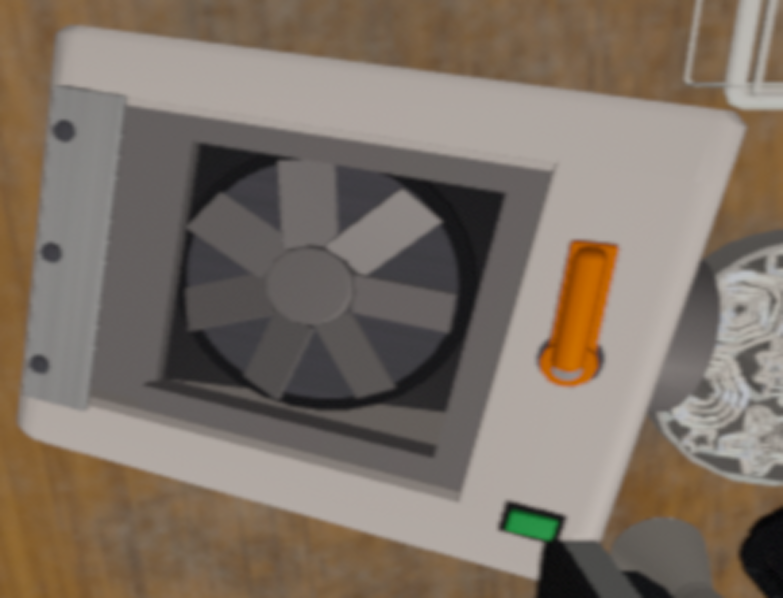

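```bash
cat >> look.py <<'E'
def onplane(c,uv,o0,n):
    uv=np.asarray(uv,float).reshape(-1,2); o,d=ray(c,uv[:,0],uv[:,1]); return o+d*(((o0-o)@n)/(d@n))[:,None]
def edges(g,a,b,half=6,n=40,lo=.1,hi=.9):
    """subpixel strongest-gradient points along normals of segment a-b; signed picks pos->along normal"""
    a=np.array(a,float);b=np.array(b,float);t=(b-a)/np.linalg.norm(b-a);nn=np.array([-t[1],t[0]]);out=[]
    k=np.arange(-half,half+.01,.25)
    for f in np.linspace(lo,hi,n):
        q=a+(b-a)*f; pts=(q+k[:,None]*nn).astype(np.float32)
        v=cv2.remap(g,pts[None,:,0],pts[None,:,1],cv2.INTER_LINEAR)[0]
        dv=np.abs(np.gradient(cv2.GaussianBlur(v[None],(0,0),2)[0])); i=dv.argmax(); out.append(q+k[i]*nn)
    return np.array(out)
E
python3 - <<'E'
from look import *
p,d,c=load("w1.npz"); g=cv2.cvtColor(p,cv2.COLOR_RGB2GRAY).astype(np.float32)
s=np.load("plane.npy"); yaw=np.arctan2(s[1],s[0]); 
t=np.radians(22); 
def fr(yaw):
    ex=np.array([np.cos(yaw)*np.cos(t),np.sin(yaw)*np.cos(t),np.sin(t)]); ey=np.array([-np.sin(yaw),np.cos(yaw),0]); return np.stack([ex,ey,np.cross(ex,ey)],1)
B=fr(yaw); o6=np.array([530,110,s@[530,110,1]])  # point on z=6 face
f=lambda u,v:(230+u/2.7,85+v/2.3)
def ln(name,a,b,z):
    e=edges(g,f(*a),f(*b)); W=onplane(c,e,o6+B[:,2]*(z-6),B[:,2]); q=(W-o6)@B
    vx,vy,x0,y0=cv2.fitLine(q[:,:2].astype(np.float32),cv2.DIST_HUBER,0,.01,.01).ravel()
    r=np.abs((q[:,0]-x0)*vy-(q[:,1]-y0)*vx); k=r<1.5
    print(name,'dir deg',round(float(np.degrees(np.arctan2(vy,vx))),2),'pt',q[k].mean(0).round(2),'in',k.sum()); return (x0,y0,vx,vy)
print('yaw',np.degrees(yaw),o6)
ln('lip free z12',(126,97),(88,408),12)
ln('lip outer z12',(53,88),(25,395),12)
ln('rim up',(556,165),(460,498),6)
ln('rim left',(126,105),(556,165),6)
ln('rim right',(92,405),(460,498),6)
ln('ext back',(742,125),(605,530),6)
ln('ext left',(80,28),(720,112),6)
ln('ext right',(40,436),(500,560),6)
for nm,uv,z in [('lip c1',(126,97),12),('lip c2',(88,408),12),('rimc1',(556,165),6),('rimc2',(460,498),6),('piv',(570,362),13)]:
    print(nm,((onplane(c,f(*uv),o6+B[:,2]*(z-6),B[:,2])-o6)@B).round(1))
E
```

```text
yaw -14.676973638341385 [530.         110.          81.78506976]
lip free z12 dir deg -89.86 pt [-62.24  28.49   6.  ] in 40
lip outer z12 dir deg 89.26 pt [-90.14  26.17   6.  ] in 32
rim up dir deg -89.93 pt [77.63 28.85 -0.  ] in 40
rim left dir deg 0.12 pt [10.66 88.13 -0.  ] in 40
rim right dir deg 0.13 pt [ 11.11 -40.89  -0.  ] in 40
ext back dir deg -89.98 pt [124.12  41.72  -0.  ] in 40
ext left dir deg 0.08 pt [ 23.44 115.12  -0.  ] in 40
ext right dir deg 0.08 pt [ 11.66 -64.37  -0.  ] in 40
lip c1 [[-61.7  91.1   6. ]]
lip c2 [[-60.9 -39.8   6. ]]
rimc1 [[78.1 90.3 -0. ]]
rimc2 [[ 78.3 -39.1  -0. ]]
piv [[99.  25.4  7. ]]
```

```bash
cat >> look.py <<'E'
TT=np.radians(22); YAW=np.radians(-14.57)
def fr(yaw,t=TT):
    ex=np.array([np.cos(yaw)*np.cos(t),np.sin(yaw)*np.cos(t),np.sin(t)]); ey=np.array([-np.sin(yaw),np.cos(yaw),0]); return np.stack([ex,ey,np.cross(ex,ey)],1)
SB=fr(YAW); SO=np.array([530,110,81.785])+fr(np.radians(-14.677))@[-1.3,25.5,-6]+[0,0,.5]
E
python3 - <<'E'
from look import *
print('seat',SO, 'pivot',SO+SB@[100,0,8])
plan([555,-115,230],down(1.6))
E
```

```text
seat [537.46921557 134.40383595  76.2349083 ] pivot [624.3053954  111.833251   121.11303848]
shift cm [-25.09   5.64   4.48] rot [-9.000e-04 -1.000e-04 -1.325e-01] rows~ 7.0 2.0
```

Request:
play_rows([
  [0,[-25.1,5.6,4.5],[0,0,-0.132]],
  [0,[-25.1,5.6,4.5],[0,0,-0.132]],
  [0,[-25.1,5.6,4.5],[0,0,-0.132]],
  [0,[-25.1,5.6,4.5],[0,0,-0.132]],
  [0,[-25.1,5.6,4.5],[0,0,-0.132]],
  [0,[-25.1,5.6,4.5],[0,0,-0.132]],
  [0,[-25.1,5.6,4.5],[0,0,-0.132]],
  [0,[-25.1,5.6,4.5],[0,0,-0.132]],
  [0,[-25.1,5.6,4.5],[0,0,-0.132]],
  [0,[-25.1,5.6,4.5],[0,0,-0.132]],
])

```text
clock: 2.15
eef_pos: [555.1, -112.4, 230.2]
tcp_rot: [-3.141, -0.001, 1.603]
contact_force: [-0.0, 0.2, 0.1]
opening: 1.002
```

Run:
```python
from look import *
p,d,c=snap("w2"); print(readout.sense()['eef_pos'],readout.sense()['clock'])
h=hsv(p)
blue=(h[...,0]>95)&(h[...,0]<120)&(h[...,1]>120)&(h[...,2]>50)
b=big(cv2.morphologyEx(blue.astype(np.uint8),cv2.MORPH_CLOSE,np.ones((9,9))))
ys,xs=np.nonzero(b); W=onz(c,np.c_[xs,ys],6); print(cv2.minAreaRect(W[:,:2].astype(np.float32)), xs.min(),xs.max(),ys.min(),ys.max())
```

```text
[ 555.21395499 -112.28125354  230.38478837] 2.2
((559.6460571289062, -163.10733032226562), (148.2070770263672, 119.14269256591797), 4.99287748336792) 244 395 189 305
```

View pics/w2.png

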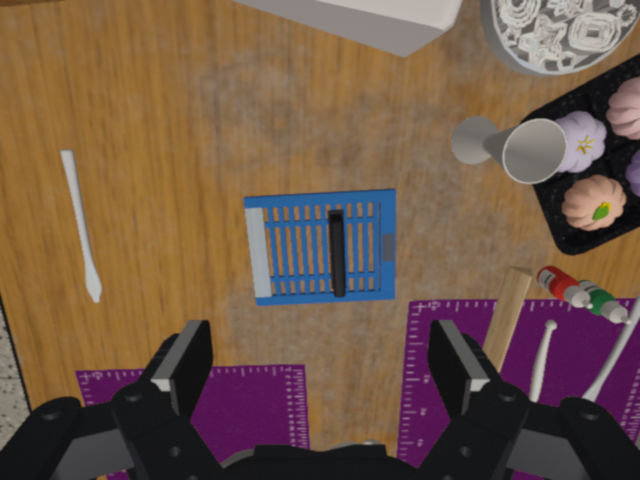

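The wrist view shows the whole grille from (245,190) to (396,305), with the steel strip on the left at (258,252) and the handle from (336,213) to (339,296). I'll refine its edges and the handle.

Run:
```python
from look import *
p,d,c=load("w2.npz"); g=cv2.cvtColor(p,cv2.COLOR_RGB2GRAY).astype(np.float32)
y=np.radians(5); B=fr(y,0); o=np.array([559,-163,0.])
def ln(name,a,b,z,ch=g):
    e=edges(ch,a,b,half=4); q=(onz(c,e,z)-o)@B
    vx,vy,x0,y0=cv2.fitLine(q[:,:2].astype(np.float32),cv2.DIST_HUBER,0,.01,.01).ravel()
    k=np.abs((q[:,0]-x0)*vy-(q[:,1]-y0)*vx)<1.2
    print(name,round(float(np.degrees(np.arctan2(vy,vx))),2),q[k].mean(0).round(2),k.sum())
red=p[...,0].astype(np.float32)
ln('low',(246,208),(256,305),6); ln('low red',(246,208),(256,305),6,red)
ln('high',(395,189),(395,300),6,red); ln('left',(245,197),(395,189),6,red); ln('right',(257,305),(395,300),6,red)
v=p.max(2); m=np.zeros(v.shape,bool); m[205:302,322:352]=1
k=big(m&(v<60)); ys,xs=np.nonzero(k); q=(onz(c,np.c_[xs,ys],36)-o)@B; print('handle',cv2.minAreaRect(q[:,:2].astype(np.float32)),q.min(0),q.max(0))
im=cv2.resize(p[175:320,230:410],None,fx=4,fy=4,interpolation=cv2.INTER_CUBIC); cv2.imwrite("pics/w2z.png",im[:,:,::-1])
P=cloud(c,d); print('top z', np.median(P[200:300,250:266,2]),'table',np.median(P[330:360,300:340,2]))
```

```text
low -90.0 [-74.18  -3.74   6.  ] 40
low red -89.96 [-73.71  -3.72   6.  ] 40
high 89.97 [75.24  1.17  6.  ] 40
left 0.09 [ 1.59 60.07  6.  ] 40
right 0.04 [  1.47 -59.92   6.  ] 40
handle ((14.797456741333008, 5.826541900634766), (13.149544715881348, 86.22814178466797), 0.24381685256958008) [  8.06944387 -37.26997833  36.        ] [21.28362968 48.94485011 36.        ]
top z 6.403456951519587 table 0.5640608585946438
```

View pics/w2z.png

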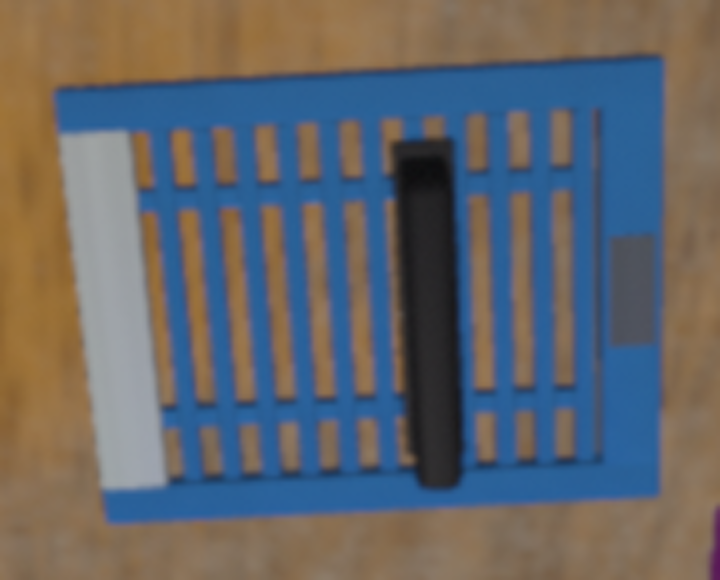

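Run:
```python
from look import *
y=np.radians(5.05); B=fr(y,0); G=np.array([559,-163,0.])+B@[.6,.07,0]; H=G+B@[15,0,0]; print('grille',G,'handle',H)
R=down(np.pi/2+y); p0,R0,s=tool()
plan([H[0],H[1],70],R); plan([H[0],H[1],9],R)
```

```text
grille [ 559.5915092  -162.87745669    0.        ] handle [ 574.53328312 -161.55708089    0.        ]
shift cm [-5.    1.77 16.04] rot [-0.     -0.0005 -0.0553] rows~ 5.0 1.0
shift cm [-5.    1.77 22.14] rot [-0.     -0.0005 -0.0553] rows~ 6.0 1.0
```

Request:
play_rows([
  [90,[-5.0,1.77,4],[0,0,-0.055]],
  [90,[-5.0,1.77,12],[0,0,-0.055]],
  [90,[-5.0,1.77,16],[0,0,-0.055]],
  [90,[-5.0,1.77,16],[0,0,-0.055]],
  [90,[-5.0,1.77,16],[0,0,-0.055]],
  [90,[-5.0,1.77,16],[0,0,-0.055]],
  [90,[-5.0,1.77,18],[0,0,-0.055]],
  [90,[-5.0,1.77,20],[0,0,-0.055]],
  [90,[-5.0,1.77,21.2],[0,0,-0.055]],
  [90,[-5.0,1.77,22.1],[0,0,-0.055]],
  [90,[-5.0,1.77,22.1],[0,0,-0.055]],
  [90,[-5.0,1.77,22.1],[0,0,-0.055]],
], squeeze=60)

```text
clock: 3.2
eef_pos: [575.1, -163.5, 10.2]
tcp_rot: [3.141, 0.0, 1.657]
contact_force: [-0.6, 0.6, 0.9]
opening: 0.646
```

Run:
```python
from look import *
p,d,c=snap("w3"); print(readout.sense()['eef_pos'],readout.sense()['contact_force'])
```

```text
[ 575.35223628 -163.65421967   10.52186739] [-0.71879576  0.02440895  0.18630248]
```

View pics/w3.png

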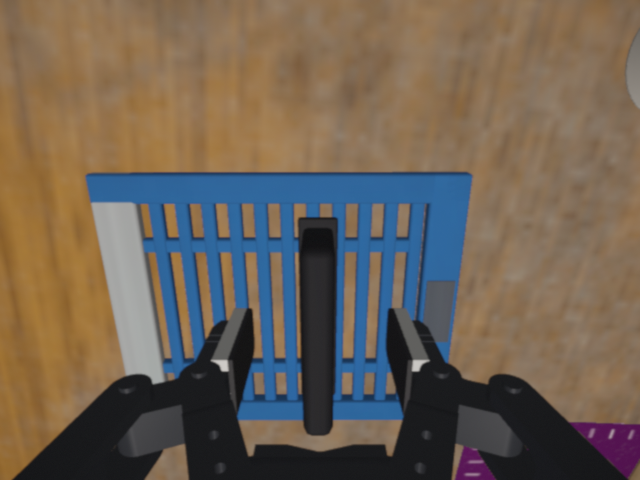

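The bar handle sits centred between the fingers at (318,325). I'll close on it and lift a little.

Request:
play_rows([
  [255,[0,0,0],[0,0,0]],
  [255,[0,0,0],[0,0,0]],
  [255,[0,0,0],[0,0,0]],
  [255,[0,0,0],[0,0,0]],
  [255,[0,0,0],[0,0,0]],
  [255,[0,0,0],[0,0,0]],
  [255,[0,0,0],[0,0,0]],
  [255,[0,0,0],[0,0,0]],
], squeeze=60)

```text
clock: 3.92
eef_pos: [574.9, -163.8, 9.9]
tcp_rot: [3.141, 0.0, 1.657]
contact_force: [-1.3, 0.6, 7.6]
opening: 0.13
```

Request:
play_rows([
  [255,[0,0,-1],[0,0,0]],
  [255,[0,0,-4],[0,0,0]],
  [255,[0,0,-8],[0,0,0]],
  [255,[0,0,-12],[0,0,0]],
  [255,[0,0,-16],[0,0,0]],
  [255,[0,0,-19],[0,0,0]],
  [255,[0,0,-20],[0,0,0]],
  [255,[0,0,-20],[0,0,0]],
  [255,[0,0,-20],[0,0,0]],
])

```text
clock: 4.67
eef_pos: [573.9, -163.5, 208.7]
tcp_rot: [-3.141, -0.0, 1.657]
contact_force: [-0.8, 0.3, -2.8]
opening: 0.13
```

Run:
```python
from look import *
p,d,c=snap("w4"); s=readout.sense();print(s['eef_pos'],s['tcp_rot'],s['contact_force'],s['opening'])
```

```text
[ 573.24159891 -163.30618205  207.47737588] [-3.13904886e+00 -9.40677324e-04  1.65680219e+00] [-1.41372743 -0.667206   -2.62141052] 0.12632336898012322
```

View pics/w4.png

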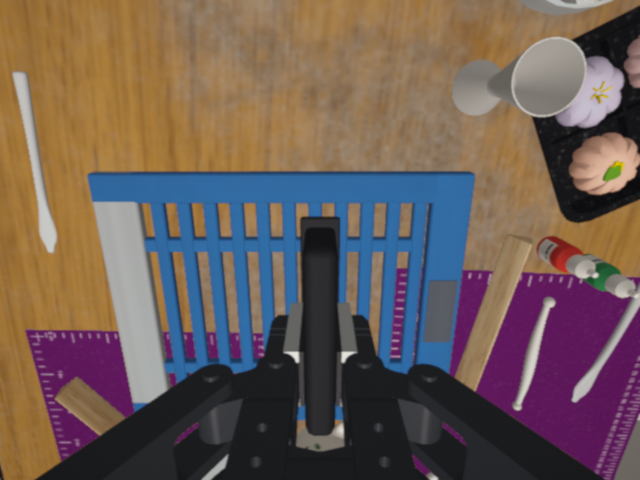

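The grille is held and level: its +y edge runs from (90,173) to (473,173), the steel strip is on the left, and the bar is between the pads. I'll measure its pose in the hand.

```bash
cat >> look.py <<'E'
CT=np.array([83.5,-.3,-143.3]); CR=np.array([[0,-.945,-.328],[1,0,-.001],[.001,-.328,.945]])
CT_=None
E
python3 - <<'E'
from look import *
p,d,c=load("w4.npz"); red=p[...,0].astype(np.float32)
c2=dict(c); T=np.eye(4); T[:3,:3]=CR;T[:3,3]=CT; c2['cam_to_world']=T   # camera in tool frame
for zt in (4,):
  for nm,a,b in [('left',(95,172),(468,173)),('low',(90,178),(124,350)),('high',(473,178),(452,345)),('w3left',0,0)]:
    if a==0: continue
    e=edges(red,a,b,half=5); W=onplane(c2,e,np.array([0,0,zt]),np.array([0,0,1.]))
    k=np.ones(len(W),bool)
    for i in range(3):
        vx,vy,x0,y0=cv2.fitLine(W[k][:,:2].astype(np.float32),cv2.DIST_HUBER,0,.01,.01).ravel(); k=np.abs((W[:,0]-x0)*vy-(W[:,1]-y0)*vx)<1
    print(zt,nm,np.degrees(np.arctan2(vy,vx)).round(2),W[k].mean(0).round(2),k.sum())
P=cloud(c2,d)
m=[P[180:192,100:460],P[215:290,112:130],P[210:270,440:455]]
print([np.median(x.reshape(-1,3),0).round(1) for x in m])
E
```

```text
4 left 89.88 [ 61.77 -15.15   4.  ] 40
4 low -0.56 [ 23.84 -89.98   4.  ] 35
4 high 0.08 [23.82 59.11  4.  ] 40
[array([ 56.4, -15.8,   3.3]), array([ 29.2, -82.3,   3.4]), array([34.4, 51.2,  3.4])]
```

```bash
cat >> look.py <<'E'
GT=np.array([1.7,-15.4,9.7]); GM=np.array([[0,1,0],[1,0,0],[0,0,-1.]])  # grille frame in tool: p_tool=GT+GM@p_g
def tool_for(lx,lz,th,y=0.0,back=0.0,up=0.0):
    """tool pose so that grille low edge underside is at seat (lx,y,lz), tilt th deg; back: shift along grille x, up along grille z"""
    t=np.radians(th); RG=SB@np.array([[np.cos(t),0,-np.sin(t)],[0,1,0],[np.sin(t),0,np.cos(t)]])
    og=SO+SB@np.array([lx,y,lz])+RG@np.array([75+back,0,up])
    RT=RG@GM.T; return og-RT@GT, Rn.from_matrix(RT), og
def grille_now():
    p,R,s=tool(); RG=R.as_matrix()@GM; og=p+R.apply(GT); 
    l=SB.T@(og+RG@[-75,0,0]-SO); h=SB.T@(og+RG@[75,0,0]-SO); S=SB.T@RG
    print('low',l.round(1),'high',h.round(1),'tilt',np.degrees(np.arctan2(S[2,0],S[0,0])).round(2),'yaw',np.degrees(np.arctan2(S[1,0],S[0,0])).round(2),'roll',np.degrees(np.arctan2(S[2,1],S[2,2])).round(2),'F',s['contact_force'].round(1),'M',s['wrist_torque'].round(2),'t',s['clock'])
E
python3 - <<'E'
from look import *
for a in [(-73,-4,16,0,40,100),(-73,-4,16,0,40,0),(-73,-4,16)]:
    p,R,og=tool_for(*a); print(p.round(1),R.as_euler('xyz').round(3),og.round(1)); plan(p,R)
p,R,og=tool_for(-73,-4,16,0,40,100); p0,R0,_=tool()
plan([560,-140,300],R)
plan(p,R,np.array([560,-140,300]),R)
E
```

```text
[507.1 140.5 211.9] [2.478 0.    1.317] [501.5 143.7 194.8]
shift cm [30.84 -3.98 -0.4 ] rot [-0.6594 -0.1133  0.3276] rows~ 8.0 6.0
[566.7 125.1 133.1] [2.478 0.    1.317] [561.1 128.3 116. ]
shift cm [28.78  1.84  7.46] rot [-0.6594 -0.1133  0.3276] rows~ 8.0 6.0
[536.1 133.  108.5] [2.478 0.    1.317] [530.6 136.2  91.4]
shift cm [29.83 -1.13  9.93] rot [-0.6594 -0.1133  0.3276] rows~ 8.0 6.0
shift cm [ 2.44 -1.14 -9.25] rot [-0.6594 -0.1133  0.3276] rows~ 3.0 6.0
shift cm [ 25.82 -15.02  -0.56] rot [0. 0. 0.] rows~ 8.0 0.0
```

Request:
play_rows([
  [255,[2.4,-1.1,-9.2],[-0.659,-0.113,0.328]],
  [255,[2.4,-1.1,-9.2],[-0.659,-0.113,0.328]],
  [255,[2.4,-1.1,-9.2],[-0.659,-0.113,0.328]],
  [255,[2.4,-1.1,-9.2],[-0.659,-0.113,0.328]],
  [255,[2.4,-1.1,-9.2],[-0.659,-0.113,0.328]],
  [255,[2.4,-1.1,-9.2],[-0.659,-0.113,0.328]],
  [255,[2.4,-1.1,-9.2],[-0.659,-0.113,0.328]],
  [255,[2.4,-1.1,-9.2],[-0.659,-0.113,0.328]],
  [255,[2.4,-1.1,-9.2],[-0.659,-0.113,0.328]],
  [255,[2.4,-1.1,-9.2],[-0.659,-0.113,0.328]],
])

```text
clock: 5.55
eef_pos: [562.9, -141.1, 301.7]
tcp_rot: [2.478, 0.0, 1.317]
contact_force: [0.4, 0.2, -1.6]
opening: 0.133
```

Run:
```python
from look import *
p,R,og=tool_for(-73,-4,16,0,40,100); print(tool()[2]['qpos'].round(2)); plan(p,R); grille_now()
```

```text
[-0.24 -0.06  2.14 -0.01  0.4   0.02]
shift cm [ 25.86 -15.35  -0.62] rot [ 0.0005 -0.0002  0.0007] rows~ 8.0 1.0
low [  87.3 -258.6  139.6] high [ 231.5 -258.5  181. ] tilt 16.03 yaw 0.04 roll -0.0 F [ 0.4  0.2 -1.6] M [0.13 0.49 0.03] t 5.55
```

Request:
play_rows([
  [255,[25.9,-15.3,-0.6],[0,0,0]],
  [255,[25.9,-15.3,-0.6],[0,0,0]],
  [255,[25.9,-15.3,-0.6],[0,0,0]],
  [255,[25.9,-15.3,-0.6],[0,0,0]],
  [255,[25.9,-15.3,-0.6],[0,0,0]],
  [255,[25.9,-15.3,-0.6],[0,0,0]],
  [255,[25.9,-15.3,-0.6],[0,0,0]],
  [255,[25.9,-15.3,-0.6],[0,0,0]],
  [255,[25.9,-15.3,-0.6],[0,0,0]],
  [255,[25.9,-15.3,-0.6],[0,0,0]],
  [255,[25.9,-15.3,-0.6],[0,0,0]],
  [255,[25.9,-15.3,-0.6],[0,0,0]],
])

```text
clock: 6.55
eef_pos: [507.6, 141.8, 211.8]
tcp_rot: [2.476, 0.001, 1.317]
contact_force: [-0.2, -0.7, -1.7]
opening: 0.129
```

Run:
```python
from look import *
p,d,c=snap("w5"); print(tool()[2]['qpos'].round(2)); grille_now()
```

```text
[ 0.57  0.07  2.25 -1.    0.57  1.62]
low [-61.6   0.4 102.8] high [ 82.5   0.3 144.5] tilt 16.14 yaw -0.04 roll -0.06 F [-0.3 -0.9 -1.9] M [ 0.14  0.48 -0.04] t 6.6
```

View pics/w5.png

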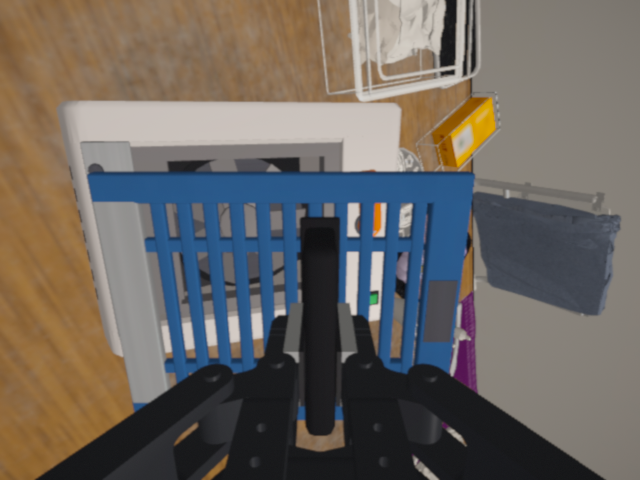

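Run:
```python
from look import *
for a in [(-73,-4,16,0,40,30),(-73,-4,16,0,40,5),(-73,-4,16,0,40,0)]:
    p,R,og=tool_for(*a); plan(p,R)
```

```text
shift cm [-0.02 -0.05  6.98] rot [ 0.0025  0.0013 -0.0007] rows~ 2.0 1.0
shift cm [-0.02 -0.06  9.48] rot [ 0.0025  0.0013 -0.0007] rows~ 3.0 1.0
shift cm [-0.02 -0.06  9.98] rot [ 0.0025  0.0013 -0.0007] rows~ 3.0 1.0
```

Request:
play_rows([
  [255,[0,0,3],[0,0,0]],
  [255,[0,0,6],[0,0,0]],
  [255,[0,0,8],[0,0,0]],
  [255,[0,0,9],[0,0,0]],
  [255,[0,0,10],[0,0,0]],
  [255,[0,0,10],[0,0,0]],
  [255,[0,0,10],[0,0,0]],
])

```text
clock: 7.18
eef_pos: [568.3, 126.9, 140.1]
tcp_rot: [2.485, 0.003, 1.314]
contact_force: [-0.4, -1.0, -1.8]
opening: 0.129
```

Run:
```python
from look import *
p,d,c=snap("w6"); print(tool()[2]['qpos'].round(2)); grille_now()
snap("s6","scene"); 
p,d,c=load("s6.npz"); cv2.imwrite("pics/s6z.png",cv2.resize(p[100:260,200:400,::-1],None,fx=3.5,fy=3.5,interpolation=cv2.INTER_CUBIC))
for a in [(-73,-4,16,0,0,0)]:
    p,R,og=tool_for(*a); plan(p,R)
```

```text
[ 0.46  0.28  2.21 -1.3   0.43  1.87]
low [-31.5   2.4  13.9] high [112.9   2.3  54.3] tilt 15.61 yaw -0.01 roll -0.21 F [ 0.8  0.4 -2.2] M [0.07 0.53 0.02] t 7.2333
shift cm [-0.25 -4.45  0.57] rot [-0.0069  0.0034 -0.0001] rows~ 2.0 1.0
```

View pics/w6.png

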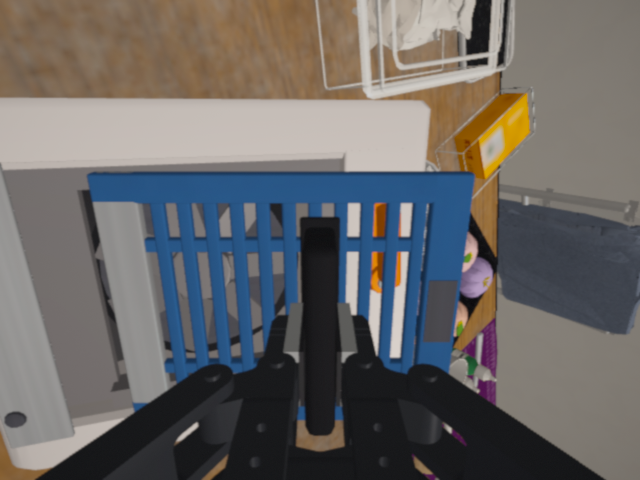

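View pics/s6z.png

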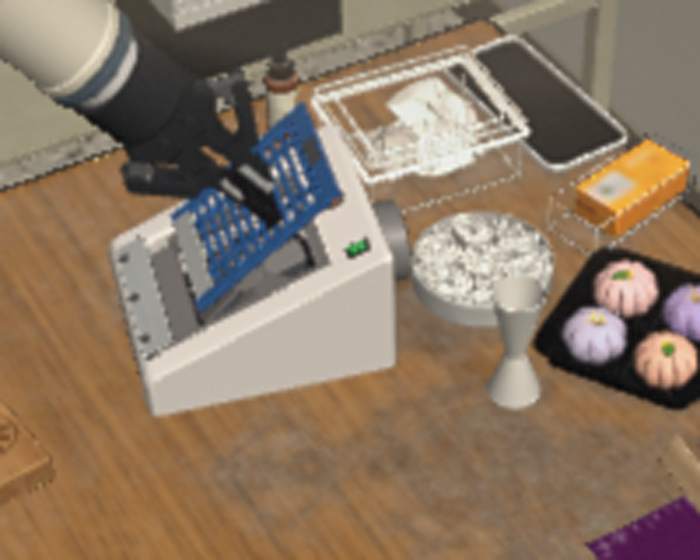

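The wrist view shows the grille's edges parallel to the recess edges, with the steel strip well inside the opening. The scene crop shows the tilted plate above the face and clear of the lip. However, joint 4 reached about -1.30, its limit, and the pose fell 8 mm short. I'll fit a simple arm model from the readings so I can pick a path with margin.

```bash
cat > kin.py <<'E'
from look import *
from scipy.optimize import least_squares
def fk(q,k):
    a1,d1,L1,e,L2,Lt,off=k
    R1=Rn.from_euler('z',q[0]); R2=R1*Rn.from_euler('y',q[1]); R3=R2*Rn.from_euler('y',q[2]); R5=R3*Rn.from_euler('z',q[3])*Rn.from_euler('y',q[4]); R6=R5*Rn.from_euler('z',q[5]+off)
    return R1.apply([a1,0,d1])+R2.apply([0,0,L1])+R3.apply([e,0,L2])+R5.apply([0,0,Lt]),R6
def ik(p,R,k,q0):
    lo=np.array([-2.63,-.92,.06,-1.3,0,-3.02]);hi=np.array([2.63,2.1,2.66,4.44,2.69,3.02])
    f=lambda q:np.r_[(fk(q,k)[0]-p)/100,(fk(q,k)[1].inv()*R).as_rotvec()]
    r_=least_squares(f,np.clip(q0,lo+.01,hi-.01),bounds=(lo-1,hi+1)); return r_.x,np.linalg.norm(r_.fun)
E
python3 - <<'E'
from kin import *
s=readout.sense(); print(s['qpos'].round(4))
D=[([1.1306,.3536,1.6341,0,1.1552,-.0024],[264.8,565.6,230.6],[-3.1403,0,2.7038]),
 ([-0.24,-0.06,2.14,-0.01,0.4,0.02],[562.9,-141.1,301.7],[2.478,0,1.317]),
 ([0.57,0.07,2.25,-1.0,0.57,1.62],[507.6,141.8,211.8],[2.476,0.001,1.317]),
 (list(s['qpos']),list(s['eef_pos']),list(s['tcp_rot']))]
w=[1,.3,.3,1]
def res(k): 
    o=[]
    for (q,p,e),ww in zip(D,w):
        P,R=fk(q,k); o+=list(ww*(P-np.array(p))/5)+list(ww*20*(R.inv()*Rn.from_euler('xyz',e)).as_rotvec())
    return o+list((np.array(k)[[0,3]])/100)
r_=least_squares(res,[0,400,450,0,450,250,np.pi/2]); print(r_.x.round(2),r_.cost); print(np.array(res(r_.x)).round(2)); np.save("k.npy",r_.x)
E
```

```text
[ 0.4566  0.2768  2.2145 -1.2952  0.4296  1.8688]
[  1.65 289.59 566.33  56.01 491.88 339.45   1.57] 0.24237761156528362
[ 0.25 -0.15  0.09 -0.   -0.   -0.   -0.08  0.14 -0.2  -0.01 -0.03 -0.
  0.05  0.06 -0.02 -0.    0.01  0.02  0.05 -0.02 -0.02  0.    0.   -0.
  0.02  0.56]
```

Run:
```python
from kin import *
k=np.load("k.npy"); q=readout.sense()['qpos']
def show(nm,p,R,q0):
    x,e=ik(p,R,k,q0); print(nm,x.round(2),round(e,4)); return x
for th in (16,14,13,12):
    for b in (40,20,0):
        p,R,_=tool_for(-73,-4,th,0,b,0); show(f'th{th} b{b}',p,R,q)
for th in (9,6,3,0):
    p,R,_=tool_for(-74,0 if th==0 else -2,th); q1=show(f'th{th}',p,R,q)
# catch: pinch at radius r
for ph in (0,30,60,90):
    a=np.radians(ph); rd=30; pos=SO+SB@np.array([100-rd*np.sin(a),rd*np.cos(a),15])
    # tool z=-seat z ; tool y (jaw) tangential = direction (-cos a,-sin a)?; use tool y = +x at a=0
    ty=SB@np.array([np.cos(a),np.sin(a),0]); tz=-SB[:,2]; R=Rn.from_matrix(np.stack([np.cross(ty,tz),ty,tz],1)); q1=show(f'catch{ph}',pos,R,q1)
```

```text
th16 b40 [ 0.45  0.29  2.23 -1.37  0.42  1.95] 0.0
th16 b20 [ 0.48  0.3   2.26 -1.45  0.43  2.06] 0.0
th16 b0 [ 0.51  0.32  2.29 -1.53  0.44  2.16] 0.0
th14 b40 [ 0.43  0.29  2.21 -1.26  0.4   1.82] 0.0
th14 b20 [ 0.46  0.3   2.24 -1.34  0.41  1.93] 0.0
th14 b0 [ 0.49  0.32  2.27 -1.42  0.41  2.04] 0.0
th13 b40 [ 0.42  0.3   2.2  -1.2   0.4   1.75] 0.0
th13 b20 [ 0.45  0.3   2.23 -1.28  0.4   1.87] 0.0
th13 b0 [ 0.48  0.32  2.26 -1.36  0.4   1.98] 0.0
th12 b40 [ 0.42  0.3   2.18 -1.14  0.39  1.69] 0.0
th12 b20 [ 0.44  0.31  2.22 -1.22  0.39  1.8 ] 0.0
th12 b0 [ 0.47  0.32  2.25 -1.3   0.39  1.91] 0.0
th9 [ 0.44  0.31  2.22 -1.11  0.38  1.7 ] 0.0
th6 [ 0.41  0.32  2.19 -0.91  0.38  1.48] 0.0
th3 [ 0.39  0.33  2.16 -0.73  0.39  1.28] 0.0
th0 [ 0.36  0.34  2.12 -0.56  0.42  1.1 ] 0.0
catch0 [ 0.33  0.38  1.94 -0.41  0.54  0.91] 0.0
catch30 [ 0.34  0.37  1.97 -0.43  0.52  0.42] 0.0
catch60 [ 0.33  0.36  2.   -0.45  0.5  -0.1 ] 0.0
catch90 [ 0.31  0.34  2.03 -0.45  0.48 -0.64] 0.0
```

The model fits to about 1 mm. Joint 4 limits tilt when the edge is fully under the lip, so I'll use about 12 degrees at entry and ease it off as the edge slides in. Geometrically, 10 degrees at -71 mm already clears the upper wall. I'll check that whole path for joint margin.

Run:
```python
from kin import *
k=np.load("k.npy"); q=readout.sense()['qpos']
t=np.tan;r=np.radians
for lx,lz,th in [(-35,12,13),(-35,8,12),(-48,3.5,12),(-55,0.5,12),(-60,-.5,12),(-64,-1,11.5),(-68,-1.5,11),(-71,-1.7,10),(-72.5,-1.2,8),(-73,-.5,5),(-73.5,0,2),(-73.5,0,0)]:
    p,R,_=tool_for(lx,lz,th); x,e=ik(p,R,k,q)
    lip=9-(lz+6*np.cos(r(th))+(-61-lx+6*np.sin(r(th)))*t(r(th))) if lx<-59 else 99
    led=lz+max(0,(-45-lx))*t(r(th)) ; hx=lx+150*np.cos(r(th)); hz=lz+150*np.sin(r(th))
    fin=lz+(95-lx)*t(r(th))-28 if hx>94 else 99
    print((lx,lz,th),'q4',x[3].round(3),'lip',round(lip,1),'ledge',round(led,1),'high',round(hx,1),round(hz,1),'fin',round(fin,1))
p,R,_=tool_for(-35,12,12.5); plan(p,R); grille_now()
```

```text
(-35, 12, 13) q4 -1.167 lip 99 ledge 12.0 high 111.2 45.7 fin 14.0
(-35, 8, 12) q4 -1.124 lip 99 ledge 8.0 high 111.7 39.2 fin 7.6
(-48, 3.5, 12) q4 -1.186 lip 99 ledge 4.1 high 98.7 34.7 fin 5.9
(-55, 0.5, 12) q4 -1.224 lip 99 ledge 2.6 high 91.7 31.7 fin 99
(-60, -0.5, 12) q4 -1.245 lip 3.6 ledge 2.7 high 86.7 30.7 fin 99
(-64, -1, 11.5) q4 -1.229 lip 3.3 ledge 2.9 high 83.0 28.9 fin 99
(-68, -1.5, 11) q4 -1.213 lip 3.0 ledge 3.0 high 79.2 27.1 fin 99
(-71, -1.7, 10) q4 -1.16 lip 2.8 ledge 2.9 high 76.7 24.3 fin 99
(-72.5, -1.2, 8) q4 -1.033 lip 2.5 ledge 2.7 high 76.0 19.7 fin 99
(-73, -0.5, 5) q4 -0.84 lip 2.4 ledge 1.9 high 76.4 12.6 fin 99
(-73.5, 0, 2) q4 -0.664 lip 2.6 ledge 1.0 high 76.4 5.2 fin 99
(-73.5, 0, 0) q4 -0.56 lip 3.0 ledge 0.0 high 76.5 0.0 fin 99
shift cm [-0.25 -0.32  0.6 ] rot [ 0.0542  0.0034 -0.0002] rows~ 1.0 1.0
low [-31.9   2.5  14. ] high [112.6   2.5  54.4] tilt 15.61 yaw -0.0 roll -0.19 F [-0.3  0.3 -1.7] M [ 0.15  0.49 -0.05] t 7.2833
```

Request:
play_rows([
  [255,[-0.2,-0.3,0],[0.054,0.003,0]],
  [255,[-0.2,-0.3,0],[0.054,0.003,0]],
  [255,[-0.2,-0.3,0],[0.054,0.003,0]],
  [255,[-0.2,-0.3,0],[0.054,0.003,0]],
])

```text
clock: 7.62
eef_pos: [564.7, 126.3, 138.0]
tcp_rot: [2.539, -0.0, 1.315]
contact_force: [-0.4, 0.1, -1.9]
opening: 0.125
```

Run:
```python
from look import *
print(readout.sense()['qpos'].round(3))
grille_now()
for a in [(-35,8,12),(-48,3.5,12)]:
    p,R,_=tool_for(*a); plan(p,R)
```

```text
[ 0.432  0.269  2.194 -1.117  0.412  1.676]
low [-36.7   0.8  17.5] high [109.8   0.6  50.1] tilt 12.55 yaw -0.06 roll -0.02 F [-0.4  0.1 -1.9] M [ 0.1   0.46 -0.03] t 7.6167
shift cm [-0.07 -0.04  1.05] rot [ 0.0097  0.0005 -0.0011] rows~ 1.0 1.0
shift cm [-0.07 -1.4   1.2 ] rot [ 0.0097  0.0005 -0.0011] rows~ 1.0 1.0
```

Request:
play_rows([
  [255,[-0.05,-0.5,0.6],[0.009,0,0]],
  [255,[-0.05,-1.0,1.1],[0.009,0,0]],
  [255,[-0.05,-1.4,1.2],[0.009,0,0]],
  [255,[-0.05,-1.4,1.2],[0.009,0,0]],
  [255,[-0.05,-1.4,1.2],[0.009,0,0]],
])

```text
clock: 8.03
eef_pos: [559.3, 126.9, 118.7]
tcp_rot: [2.551, 0.001, 1.316]
contact_force: [-0.6, -0.4, -1.4]
opening: 0.131
```

Run:
```python
from look import *
print(readout.sense()['qpos'].round(3))
p,d,c=snap("w7"); grille_now()
```

```text
[ 0.434  0.301  2.208 -1.184  0.393  1.755]
low [-48.9   0.1   2.8] high [97.9  0.1 33.7] tilt 11.89 yaw 0.0 roll -0.06 F [ 0.1  0.2 -1.9] M [0.18 0.36 0.03] t 8.0833
```

View pics/w7.png

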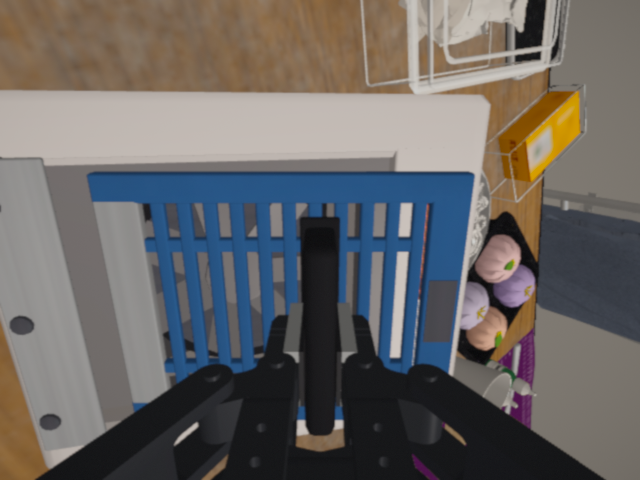

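The wrist view shows the lip's free edge running from about (44,160) to (105,440). The grille's low edge starts at (90,173), parallel to it, and the recess's left rim is at row 155–163. I'll check the relative position numerically.

Run:
```python
from look import *
p,d,c=load("w7.npz"); g=cv2.cvtColor(p,cv2.COLOR_RGB2GRAY).astype(np.float32)
def ln(nm,a,b,z,half=4):
    e=edges(g,a,b,half=half); q=(onplane(c,e,SO+SB[:,2]*z,SB[:,2])-SO)@SB; k=np.ones(len(q),bool)
    for i in range(3):
        vx,vy,x0,y0=cv2.fitLine(q[k][:,:2].astype(np.float32),cv2.DIST_HUBER,0,.01,.01).ravel(); k=np.abs((q[:,0]-x0)*vy-(q[:,1]-y0)*vx)<1
    print(nm,np.degrees(np.arctan2(vy,vx)).round(2),q[k].mean(0).round(2),k.sum())
ln('lipfree z12',(44,160),(103,440),12)
ln('rimleft z6',(150,162),(395,152),6); ln('rim inner',(150,164),(395,158),6)
ln('ext left',(150,92),(470,95),6); ln('ext back',(489,105),(475,170),6)
m=cv2.resize(p[80:220,0:240],None,fx=3.3,fy=3.3,interpolation=cv2.INTER_CUBIC); cv2.imwrite("pics/w7z.png",m[:,:,::-1])
s=np.load("plane.npy")
P=cloud(c,d); q=(P[105:140,100:420].reshape(-1,3)-SO)@SB; print('face z',np.median(q[:,2]))
```

```text
lipfree z12 89.95 [-61.11   6.95  12.  ] 40
rimleft z6 0.24 [23.96 63.08  6.  ] 40
rim inner -0.01 [23.9  62.99  6.  ] 40
ext left 0.01 [40.76 89.6   6.  ] 40
ext back 86.47 [122.24  70.41   6.  ] 40
face z 5.318865424606679
```

View pics/w7z.png

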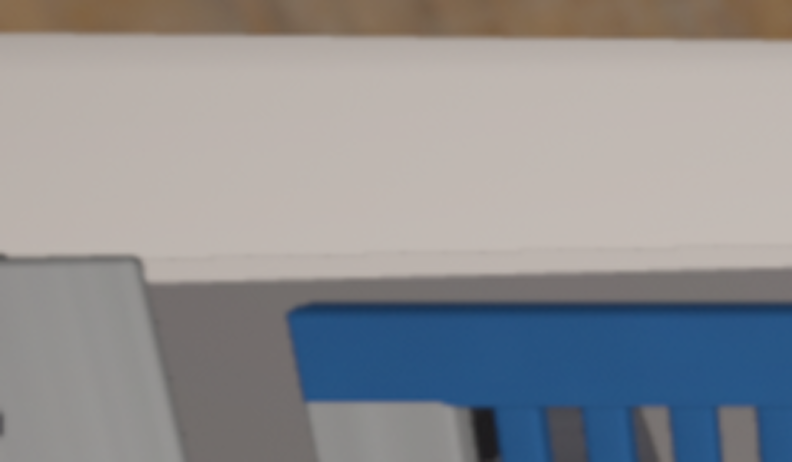

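Everything agrees: lip at -61.1 mm, the +y wall at 63.0 mm, parallel. I'll slide it under.

Run:
```python
from look import *
for a in [(-55,.7,12),(-60,-.5,12),(-64,-1,11.5),(-68,-1.5,11),(-71,-1.7,10)]:
    p,R,_=tool_for(*a); plan(p,R)
```

```text
shift cm [-0.01 -0.65  0.06] rot [-0.002   0.0011  0.0001] rows~ 1.0 1.0
shift cm [-0.01 -1.16  0.08] rot [-0.002   0.0011  0.0001] rows~ 1.0 1.0
shift cm [-0.01 -1.55  0.12] rot [0.0067 0.0011 0.0001] rows~ 1.0 1.0
shift cm [-0.01 -1.95  0.17] rot [0.0155 0.0011 0.0001] rows~ 1.0 1.0
shift cm [-0.01 -2.23  0.29] rot [0.0329 0.0011 0.    ] rows~ 1.0 1.0
```

Request:
play_rows([
  [255,[0,-0.35,0.05],[0,0,0]],
  [255,[0,-0.65,0.06],[0,0,0]],
  [255,[0,-0.95,0.07],[0,0,0]],
  [255,[0,-1.16,0.08],[0,0,0]],
  [255,[0,-1.35,0.1],[0.002,0,0]],
  [255,[0,-1.55,0.12],[0.007,0,0]],
  [255,[0,-1.55,0.12],[0.007,0,0]],
  [255,[0,-1.55,0.12],[0.007,0,0]],
])

```text
clock: 8.75
eef_pos: [548.0, 130.0, 109.7]
tcp_rot: [2.557, 0.0, 1.315]
contact_force: [-0.1, 0.0, -2.3]
opening: 0.125
```

Run:
```python
from look import *
print(readout.sense()['qpos'].round(3))
grille_now()
for a in [(-64,-1,11.5),(-68,-1.5,11),(-71,-1.7,10),(-72.5,-1.2,8)]:
    p,R,_=tool_for(*a); plan(p,R)
```

```text
[ 0.45   0.309  2.227 -1.224  0.39   1.815]
low [-63.7   0.2  -0.7] high [83.3  0.1 29.2] tilt 11.5 yaw -0.04 roll -0.04 F [-0.1  0.  -2.3] M [ 0.08  0.45 -0.01] t 8.75
shift cm [-0.01 -0.04  0.02] rot [-0.      0.0009 -0.0007] rows~ 1.0 1.0
shift cm [-0.01 -0.43  0.07] rot [ 0.0087  0.0009 -0.0007] rows~ 1.0 1.0
shift cm [-0.01 -0.72  0.19] rot [ 0.0261  0.0008 -0.0007] rows~ 1.0 1.0
shift cm [-0.01 -0.83  0.43] rot [ 0.061   0.0008 -0.0007] rows~ 1.0 1.0
```

No contact so far. I'll go on to (-71, -1.7, 10°).

Request:
play_rows([
  [255,[0,-0.2,0.03],[0.004,0,0]],
  [255,[0,-0.43,0.07],[0.009,0,0]],
  [255,[0,-0.6,0.13],[0.018,0,0]],
  [255,[0,-0.72,0.19],[0.026,0,0]],
  [255,[0,-0.72,0.19],[0.026,0,0]],
  [255,[0,-0.72,0.19],[0.026,0,0]],
])

```text
clock: 9.25
eef_pos: [543.2, 131.2, 104.1]
tcp_rot: [2.583, 0.0, 1.315]
contact_force: [-0.2, -0.4, -1.6]
opening: 0.126
```

Run:
```python
from look import *
print(readout.sense()['qpos'].round(3))
p,d,c=snap("w8"); snap("s8","scene"); grille_now()
p,d,c=load("s8.npz"); cv2.imwrite("pics/s8z.png",cv2.resize(p[110:230,215:345,::-1],None,fx=5,fy=5,interpolation=cv2.INTER_CUBIC))
for a in [(-72.5,-1.2,8),(-73,-.5,5),(-73.5,0,2),(-73.5,0,0)]:
    p,R,_=tool_for(*a); plan(p,R)
```

```text
[ 0.446  0.313  2.224 -1.159  0.383  1.752]
low [-71.    0.1  -1.7] high [76.7 -0.  24.3] tilt 10.02 yaw -0.04 roll -0.05 F [-0.5  0.2 -1.6] M [ 0.11  0.41 -0.01] t 9.35
shift cm [-0.   -0.11  0.24] rot [ 0.0352  0.0009 -0.0008] rows~ 1.0 1.0
shift cm [-0.   -0.12  0.64] rot [ 0.0876  0.0009 -0.0008] rows~ 1.0 1.0
shift cm [-0.   -0.17  1.06] rot [ 0.14    0.0009 -0.0008] rows~ 1.0 2.0
shift cm [-0.   -0.18  1.37] rot [ 0.1749  0.0009 -0.0008] rows~ 1.0 2.0
```

View pics/w8.png

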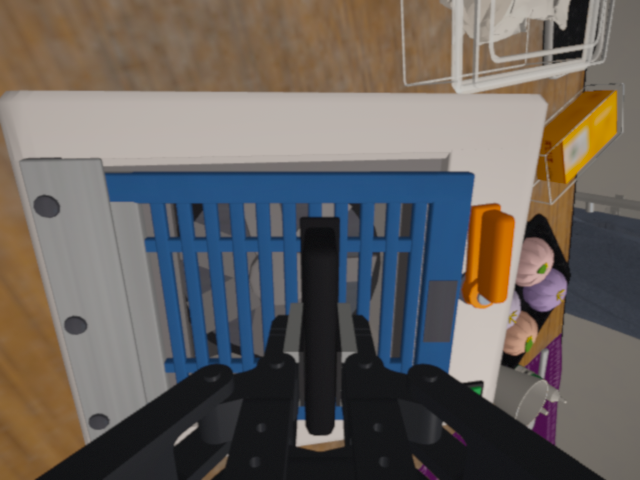

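View pics/s8z.png

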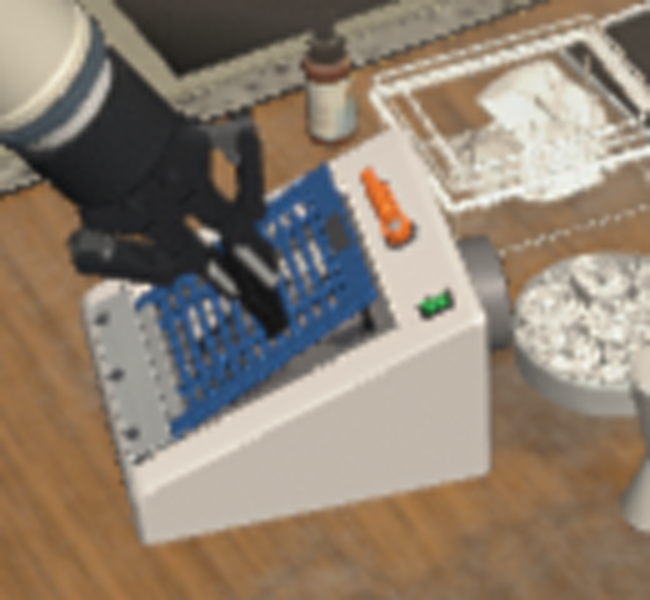

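The wrist view shows the lip (free edge near (105,160)–(140,390)) covering the outer part of the steel strip. The upper edge at x≈465 clears the catch, and the scene crop confirms this. Now I'll lower the upper edge.

Request:
play_rows([
  [255,[0,-0.06,0.12],[0.018,0,0]],
  [255,[0,-0.11,0.24],[0.035,0,0]],
  [255,[0,-0.12,0.44],[0.061,0,0]],
  [255,[0,-0.12,0.64],[0.088,0,0]],
  [255,[0,-0.15,0.85],[0.114,0,0]],
  [255,[0,-0.15,0.95],[0.127,0,0]],
  [255,[0,-0.15,0.95],[0.127,0,0]],
  [255,[0,-0.15,0.95],[0.127,0,0]],
])

```text
clock: 10.02
eef_pos: [546.8, 130.1, 95.3]
tcp_rot: [2.709, 0.001, 1.315]
contact_force: [-0.5, 0.1, -2.0]
opening: 0.128
```

Run:
```python
from look import *
grille_now()
for a in [(-73.7,0.2,2),(-74,0.2,1),(-74,0,0),(-74,-.6,-.3)]:
    p,R,_=tool_for(*a); plan(p,R)
```

```text
low [-73.3  -0.1  -0.2] high [76.5 -0.2  7. ] tilt 2.76 yaw -0.07 roll -0.07 F [-0.5  0.1 -2. ] M [0.02 0.4  0.01] t 10.0167
shift cm [ 0.02 -0.03  0.08] rot [ 0.0132  0.0012 -0.0012] rows~ 1.0 1.0
shift cm [ 0.02 -0.04  0.24] rot [ 0.0307  0.0012 -0.0012] rows~ 1.0 1.0
shift cm [ 0.02 -0.04  0.42] rot [ 0.0481  0.0012 -0.0012] rows~ 1.0 1.0
shift cm [ 0.02 -0.04  0.52] rot [ 0.0534  0.0012 -0.0012] rows~ 1.0 1.0
```

Request:
play_rows([
  [255,[0.02,-0.03,0.1],[0.013,0.001,-0.001]],
  [255,[0.02,-0.04,0.24],[0.03,0.001,-0.001]],
  [255,[0.02,-0.04,0.34],[0.04,0.001,-0.001]],
  [255,[0.02,-0.04,0.42],[0.048,0.001,-0.001]],
  [255,[0.02,-0.04,0.42],[0.048,0.001,-0.001]],
  [255,[0.02,-0.04,0.42],[0.048,0.001,-0.001]],
])

```text
clock: 10.52
eef_pos: [548.0, 130.0, 91.2]
tcp_rot: [2.758, 0.0, 1.317]
contact_force: [0.1, 0.3, -2.5]
opening: 0.131
```

Run:
```python
from look import *
p,d,c=snap("w9");grille_now()
P=(cloud(c,d)-SO)@SB
b=hsv(p);
```

```text
low [-74.4   0.1  -0. ] high [75.6  0.1 -0. ] tilt -0.01 yaw 0.02 roll -0.01 F [-0.   0.3 -1.9] M [ 0.07  0.29 -0.01] t 10.5667
```

View pics/w9.png

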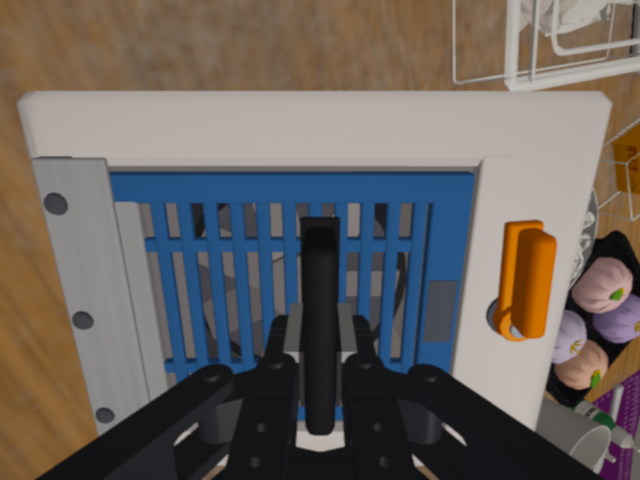

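The grille lies in the recess with an even gap all round: left rim at row 165, upper wall near x≈478. The force still shows its full weight, so it hasn't touched the ledges. I'll ease it down gently.

Request:
play_rows([
  [255,[0,-0.02,0.05],[0,0,0]],
  [255,[0,-0.03,0.1],[0,0,0]],
  [255,[0,-0.03,0.1],[0,0,0]],
  [255,[0,-0.03,0.1],[0,0,0]],
])

```text
clock: 10.9
eef_pos: [548.0, 130.1, 90.8]
tcp_rot: [2.757, 0.0, 1.317]
contact_force: [-6.2, 0.4, 8.7]
opening: 0.131
```

Run:
```python
from look import *
grille_now()
```

```text
low [-74.5   0.2  -0.5] high [75.5  0.2 -0.4] tilt 0.01 yaw 0.02 roll 0.0 F [-6.2  0.4  8.7] M [-0.1   0.59 -0.13] t 10.9
```

It's now seated on the ledges, with about 12 N normal to the face. I'll open and back straight out.

Request:
play_rows([
  [120,[0,0,0],[0,0,0]],
  [120,[0,0,0],[0,0,0]],
  [120,[0,0,0],[0,0,0]],
  [120,[0,0,0],[0,0,0]],
  [120,[0,0,0],[0,0,0]],
])

```text
clock: 11.32
eef_pos: [548.3, 130.1, 90.2]
tcp_rot: [2.758, -0.0, 1.317]
contact_force: [0.7, -0.8, -0.3]
opening: 0.53
```

Request:
play_rows([
  [120,[0,0,-2],[0,0,0]],
  [120,[0,0,-4],[0,0,0]],
  [120,[0,0,-8],[0,0,0]],
  [120,[0,0,-12],[0,0,0]],
  [120,[0,0,-13],[0,0,0]],
  [120,[0,0,-13],[0,0,0]],
  [120,[0,0,-13],[0,0,0]],
])

```text
clock: 11.9
eef_pos: [501.4, 142.5, 211.2]
tcp_rot: [2.757, -0.001, 1.317]
contact_force: [0.3, -0.2, -0.3]
opening: 0.527
```

Run:
```python
from look import *
p,d,c=snap("w10"); s=readout.sense(); print(s['qpos'].round(2),s['eef_pos'],s['tcp_rot'],s['contact_force'])
```

```text
[ 0.43  0.08  2.11 -0.38  0.69  0.95] [501.04300135 142.17731924 210.14900342] [2.75815899e+00 1.87240604e-04 1.31686716e+00] [-0.77069487 -0.34273945 -0.09501263]
```

View pics/w10.png

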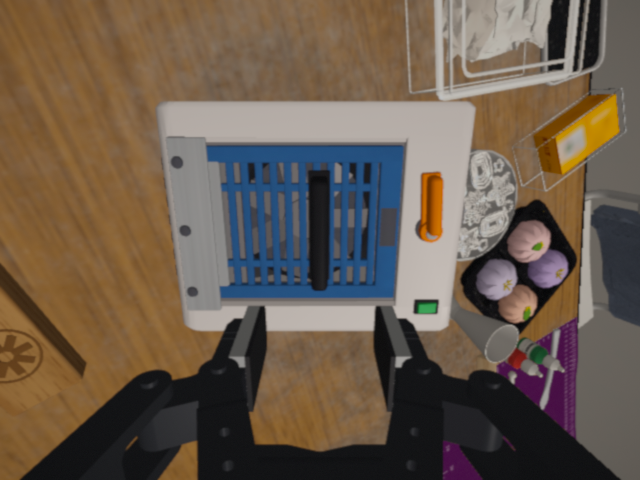

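The grille lies released in the recess, blue from (210,146) to (404,300), with the lip over the strip at x 205–222. The fin runs from about (433,175) to the pivot at (430,230). I'll check that it's flush and measure the catch.

Run:
```python
from look import *
p,d,c=load("w10.npz"); h=hsv(p); Q=(cloud(c,d)-SO)@SB
blue=(h[...,0]>95)&(h[...,0]<120)&(h[...,1]>120)&(h[...,2]>50)
b=cv2.erode(blue.astype(np.uint8),np.ones((3,3)))>0
def med(x0,x1,y0,y1,m=None):
    k=(Q[...,0]>x0)&(Q[...,0]<x1)&(Q[...,1]>y0)&(Q[...,1]<y1)
    if m is not None:k&=m
    return np.median(Q[k][:,2]).round(2),k.sum()
print('grille z: hi-left',med(60,73,30,55,b),'hi-right',med(60,73,-55,-30,b),'lo-left',med(-57,-40,50,60,b),'lo-right',med(-57,-40,-60,-48,b))
print('face left',med(-50,60,70,82),'face right',med(-50,60,-82,-70),'face hi',med(84,92,-60,-15))
red=p[...,0].astype(np.float32); sat=h[...,1].astype(np.float32)
def ln(nm,a,b_,z,ch,half=4):
    e=edges(ch,a,b_,half=half); q=(onplane(c,e,SO+SB[:,2]*z,SB[:,2])-SO)@SB; k=np.ones(len(q),bool)
    for i in range(3):
        vx,vy,x0,y0=cv2.fitLine(q[k][:,:2].astype(np.float32),cv2.DIST_HUBER,0,.01,.01).ravel(); k=np.abs((q[:,0]-x0)*vy-(q[:,1]-y0)*vx)<1
    print(nm,np.degrees(np.arctan2(vy,vx)).round(2),q[k].mean(0).round(2),k.sum())
ln('grille hi',(404,150),(396,295),6,sat); ln('grille left',(215,147),(400,147),6,sat,3); ln('grille right',(225,298),(395,297),6,sat,3)
ln('lip',(206,140),(222,308),12,h[...,1].astype(np.float32)); ln('rim hi',(406,142),(396,300),6,red,3)
org=big((h[...,0]<14)&(h[...,1]>150)&(h[...,2]>120))
k=org&(Q[...,2]>23); print('fin px',k.sum(),'orange',org.sum()); q=Q[k]; print('fin depth-based',cv2.minAreaRect(q[:,:2].astype(np.float32)),np.median(q[:,2]))
ys,xs=np.nonzero(k); q=(onplane(c,np.c_[xs,ys],SO+SB[:,2]*28,SB[:,2])-SO)@SB
vx,vy,x0,y0=cv2.fitLine(q[:,:2].astype(np.float32),cv2.DIST_HUBER,0,.01,.01).ravel(); print('fin line',np.degrees(np.arctan2(vy,vx)),x0,y0,q.min(0),q.max(0))
cv2.imwrite("pics/w10z.png",cv2.resize(p[90:340,150:490,::-1],None,fx=2.3,fy=2.3,interpolation=cv2.INTER_CUBIC))
```

```text
grille z: hi-left (np.float64(5.43), np.int64(580)) hi-right (np.float64(5.53), np.int64(440)) lo-left (np.float64(5.64), np.int64(331)) lo-right (np.float64(5.61), np.int64(235))
face left (np.float64(5.36), np.int64(2897)) face right (np.float64(5.45), np.int64(1400)) face hi (np.float64(5.37), np.int64(535))
grille hi -89.96 [76.42  3.2   6.  ] 40
grille left -0.0 [ 8.9  60.38  6.  ] 40
grille right 0.08 [  9.65 -58.7    6.  ] 40
lip -89.78 [-60.59   0.7   12.  ] 21
rim hi 89.99 [78.38  4.14  6.  ] 40
fin px 3 orange 60
fin depth-based ((17.555912017822266, 82.89563751220703), (0.0, 0.0), 0.0) 281.85110509543017
fin line -66.88918 173.66284 -104.638855 [ 170.62365399 -107.14244353   28.        ] [ 175.53883596 -101.51358885   28.        ]
```

View pics/w10z.png

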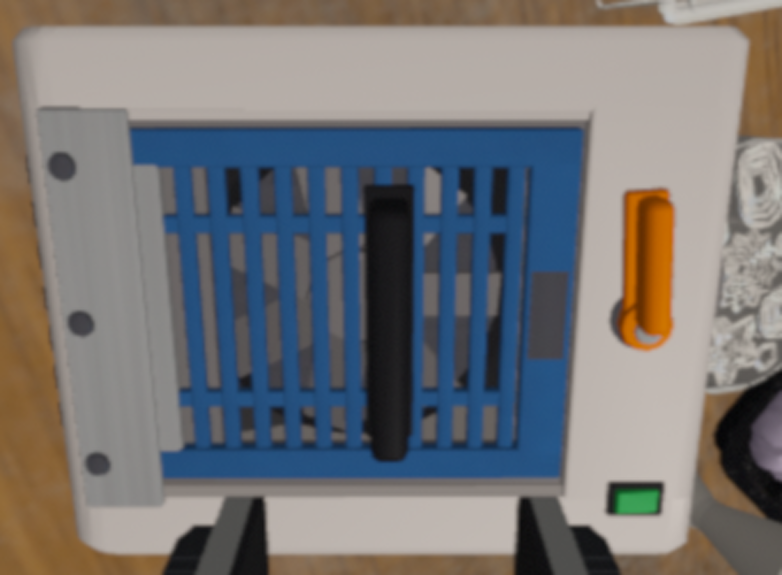

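The grille is flush: its top is at 5.4–5.6 mm and the face at 5.4 mm. The orange mask picked up the wrong object, so I'll redo the catch within its own region.

```bash
cat >> look.py <<'E'
def catch(name,box):
    p,d,c=load(name+".npz"); h=hsv(p); x0,x1,y0,y1=box
    m=np.zeros((480,640),bool); m[y0:y1,x0:x1]=1
    o=big(m&(h[...,0]<16)&(h[...,1]>130)&(h[...,2]>100)); Q=(cloud(c,d)-SO)@SB
    k=o&(Q[...,2]>22); ys,xs=np.nonzero(k); q=(onplane(c,np.c_[xs,ys],SO+SB[:,2]*28,SB[:,2])-SO)@SB
    vx,vy,a,b=cv2.fitLine(q[:,:2].astype(np.float32),cv2.DIST_HUBER,0,.01,.01).ravel()
    # relative to +y, ccw
    if a-100+0>50: pass
    dirv=np.array([vx,vy]); cen=q[:,:2].mean(0); 
    if dirv@(cen-[100,0])<0: dirv=-dirv
    print('orange',o.sum(),'fin',k.sum(),'angle',np.arctan2(-dirv[0],dirv[1]).round(3),'rect',[np.round(z,1) for z in cv2.minAreaRect(q[:,:2].astype(np.float32))],'z',np.median(Q[k][:,2]).round(1))
    v=cv2.minAreaRect(q[:,:2].astype(np.float32)); return v
E
python3 - <<'E'
from look import *
catch("w10",(410,450,160,250))
E
```

```text
orange 810 fin 441 angle 0.055 rect [array([93.8, 21.4]), array([14. , 41.7]), np.float64(4.0)] z 26.2
```

```bash
cat >> look.py <<'E'
def tool_catch(a,r,z):
    pos=SO+SB@np.array([100-r*np.sin(a),r*np.cos(a),z]); ty=SB@np.array([np.cos(a),np.sin(a),0]); tz=-SB[:,2]
    return pos,Rn.from_matrix(np.stack([np.cross(ty,tz),ty,tz],1))
E
python3 - <<'E'
from look import *
for z in (80,40,16): plan(*tool_catch(.03,28,z))
E
```

```text
shift cm [2.96 8.35 5.81] rot [-0.0005  0.     -0.0296] rows~ 3.0 1.0
shift cm [2.96 8.36 9.81] rot [-0.0005  0.     -0.0296] rows~ 4.0 1.0
shift cm [ 2.96  8.36 12.21] rot [-0.0005  0.     -0.0296] rows~ 4.0 1.0
```

Request:
play_rows([
  [120,[3,8.4,4],[0,0,-0.03]],
  [120,[3,8.4,6],[0,0,-0.03]],
  [120,[3,8.4,6],[0,0,-0.03]],
  [120,[3,8.4,6],[0,0,-0.03]],
  [120,[3,8.4,6],[0,0,-0.03]],
  [120,[3,8.4,6],[0,0,-0.03]],
])

```text
clock: 12.45
eef_pos: [604.6, 145.4, 184.4]
tcp_rot: [2.761, 0.013, 1.344]
contact_force: [1.2, -0.0, -0.2]
opening: 0.526
```

Run:
```python
from look import *
p,d,c=snap("w11"); print(tool()[2]['qpos'].round(2))
for z in (40,25,16): plan(*tool_catch(.03,28,z))
```

```text
[ 0.35  0.26  1.94 -0.36  0.65  0.83]
shift cm [0.03 0.09 3.78] rot [-0.0026  0.0013  0.0005] rows~ 1.0 1.0
shift cm [0.03 0.09 5.28] rot [-0.0026  0.0013  0.0005] rows~ 2.0 1.0
shift cm [0.03 0.1  6.18] rot [-0.0026  0.0013  0.0005] rows~ 2.0 1.0
```

View pics/w11.png

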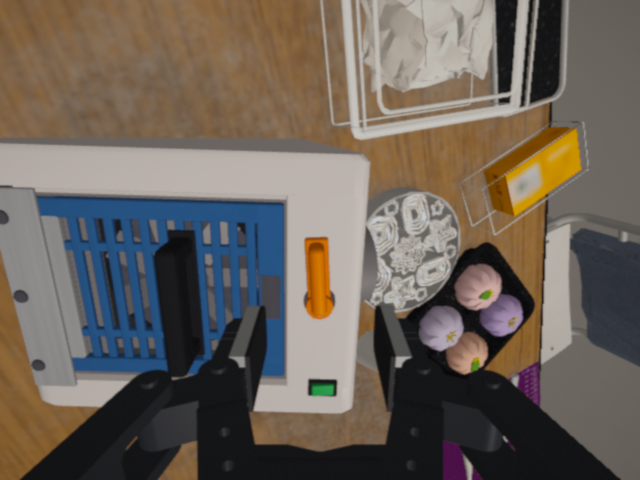

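The fin at (318,265), with its pivot at (319,300), is centred between the fingers. I'll confirm its angle from this direct view and then go down.

Run:
```python
from look import *
catch("w11",(295,345,225,325))
```

```text
orange 654 fin 371 angle 0.024 rect [array([96.8, 22.8]), array([ 8.1, 41.2]), np.float64(1.1)] z 26.5
```

Request:
play_rows([
  [120,[0,0.09,2],[0,0,0]],
  [120,[0,0.09,4],[0,0,0]],
  [120,[0,0.09,5.2],[0,0,0]],
  [120,[0,0.09,6.0],[0,0,0]],
  [120,[0,0.09,6.1],[0,0,0]],
  [120,[0,0.09,6.1],[0,0,0]],
])

```text
clock: 13.0
eef_pos: [628.4, 140.2, 130.3]
tcp_rot: [2.759, 0.012, 1.345]
contact_force: [-0.7, 0.0, 0.3]
opening: 0.531
```

Run:
```python
from look import *
p,R,s=tool(); print(((p-SO)@SB).round(1),s['contact_force'].round(1))
q=(R.as_matrix()).T@SB; print('tool a',np.arctan2(q[1,1],q[1,0]).round(3))
```

```text
[100.5  28.5  17.7] [-0.7  0.   0.3]
tool a 0.03
```

Request:
play_rows([
  [120,[0,-0.2,0.15],[0,0,0]],
  [255,[0,-0.2,0.15],[0,0,0]],
  [255,[0,-0.2,0.15],[0,0,0]],
  [255,[0,-0.2,0.15],[0,0,0]],
  [255,[0,-0.2,0.15],[0,0,0]],
  [255,[0,-0.2,0.15],[0,0,0]],
  [255,[0,-0.2,0.15],[0,0,0]],
  [255,[0,-0.2,0.15],[0,0,0]],
], squeeze=25)

```text
clock: 13.67
eef_pos: [626.8, 141.0, 128.5]
tcp_rot: [2.759, 0.01, 1.344]
contact_force: [-6.6, 4.2, 3.4]
opening: 0.097
```

Run:
```python
from look import *
p,R,s=tool(); print(((p-SO)@SB).round(1),(s['contact_force']@SB).round(1),s['wrist_torque'].round(2),s['opening'])
a0=.03;r=28.3
for a in range(5,91,5):
    a_=np.radians(a); print(a,'x',round((r*np.cos(a_)-r)/10,2),'y',round(-r*np.sin(a_)/10,2),'rz',round(-a_,3),end=' | ')
```

```text
[98.2 28.8 16.7] [-5.6  2.4  5.9] [ 0.67  1.   -0.02] 0.09656919205301735
5 x -0.01 y -0.25 rz -0.087 | 10 x -0.04 y -0.49 rz -0.175 | 15 x -0.1 y -0.73 rz -0.262 | 20 x -0.17 y -0.97 rz -0.349 | 25 x -0.27 y -1.2 rz -0.436 | 30 x -0.38 y -1.41 rz -0.524 | 35 x -0.51 y -1.62 rz -0.611 | 40 x -0.66 y -1.82 rz -0.698 | 45 x -0.83 y -2.0 rz -0.785 | 50 x -1.01 y -2.17 rz -0.873 | 55 x -1.21 y -2.32 rz -0.96 | 60 x -1.41 y -2.45 rz -1.047 | 65 x -1.63 y -2.56 rz -1.134 | 70 x -1.86 y -2.66 rz -1.222 | 75 x -2.1 y -2.73 rz -1.309 | 80 x -2.34 y -2.79 rz -1.396 | 85 x -2.58 y -2.82 rz -1.484 | 90 x -2.83 y -2.83 rz -1.571 |
```

Request:
play_rows([
  [255,[-0.01,-0.25,0],[0,0,-0.087]],
  [255,[-0.04,-0.49,0],[0,0,-0.175]],
  [255,[-0.1,-0.73,0],[0,0,-0.262]],
  [255,[-0.17,-0.97,0],[0,0,-0.349]],
  [255,[-0.27,-1.2,0],[0,0,-0.436]],
  [255,[-0.38,-1.41,0],[0,0,-0.524]],
  [255,[-0.51,-1.62,0],[0,0,-0.611]],
  [255,[-0.66,-1.82,0],[0,0,-0.698]],
  [255,[-0.83,-2.0,0],[0,0,-0.785]],
  [255,[-0.83,-2.0,0],[0,0,-0.785]],
  [255,[-0.83,-2.0,0],[0,0,-0.785]],
])

```text
clock: 14.58
eef_pos: [606.2, 137.0, 120.8]
tcp_rot: [2.873, 0.275, 2.095]
contact_force: [-9.1, 5.4, 5.9]
opening: 0.096
```

Run:
```python
from look import *
p,R,s=tool(); print(((p-SO)@SB).round(1),'F tool',R.inv().apply(s['contact_force']).round(1),(s['contact_force']@SB).round(1),s['wrist_torque'].round(2),s['opening'],s['qpos'].round(2))
q=(R.as_matrix()).T@SB; print('tool a',np.arctan2(q[1,1],q[1,0]).round(3))
snap("w12")
for a in (60,75,90):
    plan(*tool_catch(np.radians(a),28.3,16.5))
```

```text
[77.8 19.8 16.6] F tool [ 7.3 -2.8 -9.3] [-7.2  3.   9.3] [0.83 1.33 0.14] 0.09633236193954482 [ 0.33  0.36  1.99 -0.43  0.51  0.12]
tool a 0.815
shift cm [-0.22 -0.57  0.02] rot [-0.0009 -0.0017 -0.2321] rows~ 1.0 2.0
shift cm [-0.49 -1.26  0.02] rot [-0.0007 -0.0018 -0.4939] rows~ 1.0 4.0
shift cm [-0.92 -1.86  0.02] rot [-4.000e-04 -1.900e-03 -7.557e-01] rows~ 1.0 7.0
```

View pics/w12.png

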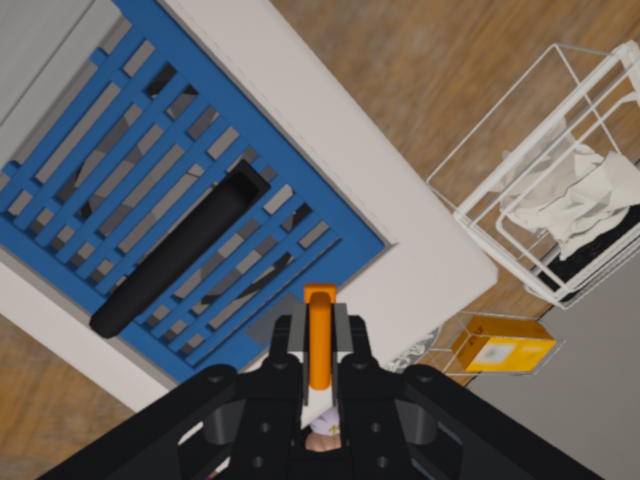

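The wrist view shows the catch pinched and swung halfway, with the fin at (319,340) and the grille undisturbed. I'll continue the arc to a quarter turn.

Request:
play_rows([
  [255,[-0.01,-0.25,-0.04],[0,0,-0.087]],
  [255,[-0.04,-0.49,-0.05],[0,0,-0.175]],
  [255,[-0.1,-0.73,-0.05],[0,0,-0.262]],
  [255,[-0.17,-0.97,-0.05],[0,0,-0.349]],
  [255,[-0.27,-1.2,-0.05],[0,0,-0.436]],
  [255,[-0.38,-1.41,-0.05],[0,0,-0.524]],
  [255,[-0.51,-1.62,-0.05],[0,0,-0.611]],
  [255,[-0.66,-1.82,-0.05],[0,0,-0.698]],
  [255,[-0.77,-1.96,-0.05],[0,0,-0.755]],
  [255,[-0.77,-1.96,-0.05],[0,0,-0.755]],
  [255,[-0.77,-1.96,-0.05],[0,0,-0.755]],
])

```text
clock: 15.55
eef_pos: [594.2, 119.8, 118.0]
tcp_rot: [3.142, 0.382, 2.887]
contact_force: [-6.3, 5.2, 0.3]
opening: 0.094
```

Run:
```python
from look import *
p,R,s=tool(); print(((p-SO)@SB).round(1),'F tool',R.inv().apply(s['contact_force']).round(1),s['wrist_torque'].round(2),s['opening'],s['qpos'].round(2))
q=(R.as_matrix()).T@SB; print('tool a',np.arctan2(q[1,1],q[1,0]).round(3))
snap("w13")
```

```text
[69.9  0.1 16.8] F tool [ 6.8  3.5 -3. ] [0.78 1.06 0.33] 0.09372917940886864 [ 0.31  0.34  2.02 -0.44  0.49 -0.65]
tool a 1.571
```

View pics/w13.png

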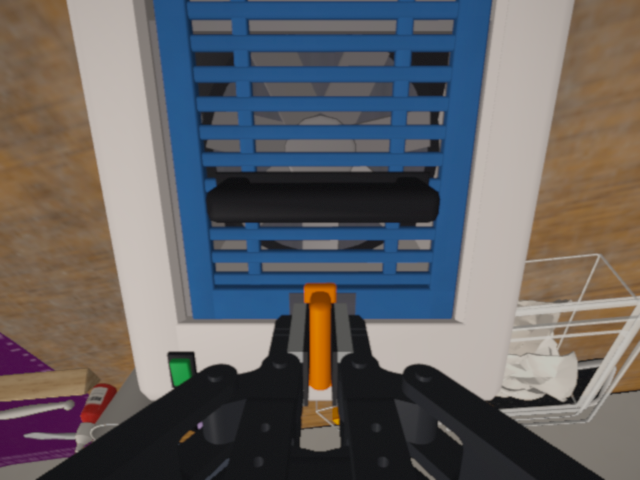

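The catch now points straight down the slope, over the grille's dark wear plate at (320,300). I'll release it and back off square to the face.

Request:
play_rows([
  [120,[0,0,0],[0,0,0]],
  [120,[0,0,0],[0,0,0]],
  [120,[0,0,0],[0,0,0]],
  [120,[0,0,0],[0,0,0]],
  [120,[0,0,-1.5],[0,0,0]],
  [120,[0,0,-4],[0,0,0]],
  [120,[0,0,-8],[0,0,0]],
  [120,[0,0,-12],[0,0,0]],
  [120,[0,0,-15],[0,0,0]],
  [120,[0,0,-15],[0,0,0]],
  [120,[0,0,-15],[0,0,0]],
])

```text
clock: 16.52
eef_pos: [541.8, 134.1, 259.8]
tcp_rot: [3.138, 0.387, 2.886]
contact_force: [-1.1, 0.5, 0.1]
opening: 0.53
```

Run:
```python
from look import *
snap("w14"); snap("s14","scene"); snap("t14","top"); s=readout.sense(); print(s['contact_force'],s['clock'],s['eef_pos'])
```

```text
[0.86259789 0.03399748 0.40320733] 16.6667 [540.66186575 133.15304262 256.24271599]
```

View pics/w14.png

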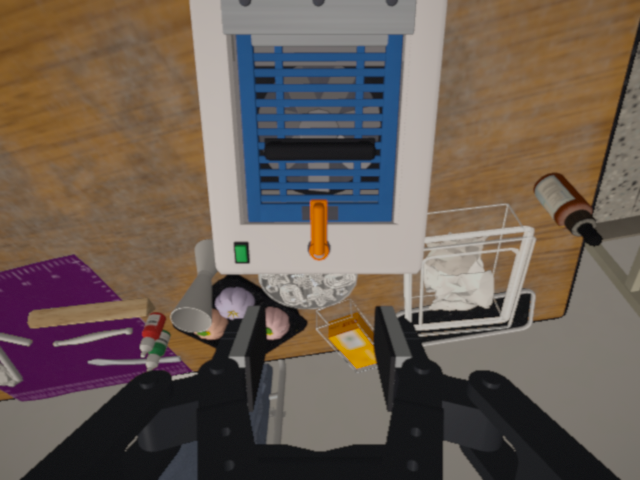

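View pics/s14.png

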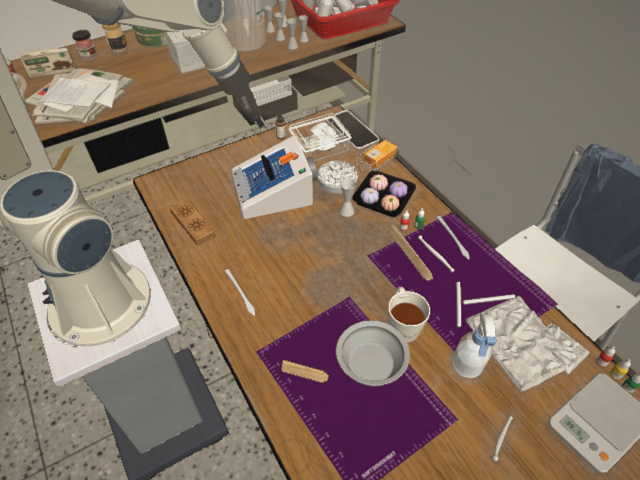

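The wrist view shows the fin from (318,202) to the pivot at (318,248), pointing down-slope over the grille, which lies in its recess. The scene view shows the bystanders where they were. Last numeric checks.

Run:
```python
from look import *
catch("w14",(295,345,190,265))
p,d,c=load("w14.npz"); h=hsv(p); Q=(cloud(c,d)-SO)@SB
blue=(h[...,0]>95)&(h[...,0]<120)&(h[...,1]>120)&(h[...,2]>50); b=cv2.erode(blue.astype(np.uint8),np.ones((3,3)))>0
def med(x0,x1,y0,y1,m=True):
    k=(Q[...,0]>x0)&(Q[...,0]<x1)&(Q[...,1]>y0)&(Q[...,1]<y1)&m; return round(float(np.median(Q[k][:,2])),2)
print('grille',med(60,73,25,55,b),med(60,73,-55,-25,b),med(-57,-40,50,60,b),med(-57,-40,-60,-48,b),'face',med(-50,60,70,82),med(-50,60,-82,-70),med(84,92,-60,-15))
sat=h[...,1].astype(np.float32)
def ln(nm,a,b_,z,half=4):
    q=(onplane(c,edges(sat,a,b_,half=half),SO+SB[:,2]*z,SB[:,2])-SO)@SB; print(nm,np.median(q,0).round(2))
ln('hi',(250,221),(300,221),6); ln('hi',(340,221),(388,221),6); ln('right side -y',(238,60),(249,215),6); ln('left +y',(402,60),(393,215),6)
a=load("scene0.npz")[0].astype(int); e=load("s14.npz")[0].astype(int); m=(np.abs(a-e).max(2)>40).astype(np.uint8); m=cv2.morphologyEx(m,cv2.MORPH_OPEN,np.ones((3,3)))
n,l,s,ce=cv2.connectedComponentsWithStats(m); print('scene changes',[s[i].tolist() for i in range(1,n) if s[i,4]>25])
```

```text
orange 490 fin 179 angle 1.597 rect [array([76.9, -1. ]), array([41.5,  7.9]), np.float64(0.1)] z 26.5
grille 5.38 5.47 5.46 5.51 face 5.27 5.36 5.68
hi [ 75.98 -36.73   6.  ]
hi [76.09 37.28  6.  ]
right side -y [  8.76 -59.22   6.  ]
left +y [ 8.83 59.7   6.  ]
scene changes [[54, 0, 16, 7, 67], [71, 0, 33, 21, 387], [84, 0, 79, 89, 1821], [196, 0, 12, 15, 114], [140, 8, 39, 13, 370], [201, 11, 18, 12, 155], [76, 22, 25, 8, 137], [166, 22, 29, 8, 164], [187, 37, 24, 30, 201], [212, 38, 37, 46, 662], [0, 67, 9, 4, 30], [225, 83, 32, 25, 330], [0, 98, 7, 14, 70], [5, 108, 39, 51, 1003], [258, 122, 6, 6, 31], [242, 144, 53, 52, 974], [0, 177, 17, 19, 147], [57, 189, 60, 82, 2381], [75, 191, 13, 15, 113], [89, 200, 6, 15, 78], [80, 207, 3, 10, 30], [0, 213, 4, 10, 28], [68, 213, 10, 10, 67], [0, 224, 27, 26, 334], [291, 231, 70, 52, 1523], [2, 239, 6, 6, 31]]
```

Run:
```python
from look import *
print(r.sign_off())
```

```text
the job is handed in; nothing more can be done
None
```

The grille is back in its recess with its steel edge under the lip, and the orange catch is turned a quarter over its upper edge. I handed the job in at about 16.7 s on the robot's clock. I never brought the arm or gripper body into contact with anything, and the wrist force readings stayed under about 13 N.

I gripped the grille by its bar and slid the steel edge under the lip, starting at about 12° of tilt. I then lowered it flat, pressed it lightly (about 12 N) onto the ledges and let go. The catch was pinched and swung to point straight down the slope, and the gripper then backed off about 150 mm, touching nothing.

**Last checks**
- **Flush:** the grille's top measured 5.4–5.5 mm and the face around it 5.3–5.7 mm.
- **Position:** the upper edge was at about 76 mm against 75 mm when fully home, so it sits up to about 1 mm up the slope. It is centred sideways to within about 0.3 mm.
- **Catch:** the two fits to the fin disagreed slightly, at 1.57 and 1.60 rad. The tool itself was at 1.571 rad when it let go.
- **Other things on the table:** comparing before and after scene pictures showed changes only at the arm, the extractor and the grille's old place.

**What went wrong on the way:** the first approach, at 16° tilt, ran joint 4 up against its range end (it read -1.295; the limit is -1.30). The arm stopped 8 mm short, so I re-planned with the lower tilt. The measured heights ran about 0.6 mm low, which is within the calibration's tolerance.

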